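Load the sample-tube reader and close it up

TASK

Get the tube reader ready for a run: first swing its shutter lever fully over to the stop on the side away from the lid, then lay every sample tube from the mat flat in the reader's channels, one to a channel, with all caps pointing to the lid's hinge. When all are in, shut the lid fully without slamming it, and only then swing the lever back to line up with the one long white mark. Leave the other things on the bench where they are.

Things in the scene. Friction and masses are not known exactly. Their poses are not given: they have to be found in the camera images.
- reader: Tube reader: low dark grey instrument, fixed, 415 mm wide, turned at most 9 deg. Origin: at bench height under the centre of its tube bed; x to its back (hinge side, away from the robot), y left. Deck 80 mm above the bench, x -145..100, y -280..135 mm. Bed: four channels along x, parted by five ridges 6 mm high, 16 mm wide at y = -104, -52, 0, 52, 104 mm; end bars 6 mm high at x = +-65..73 mm.
- channel1 (a point): Centre of channel 1 of the bed (1 is the leftmost, +y), on its floor (80 mm above the bench; reader x = 0, y = 78 mm); axes as the reader's.
- channel2 (a point): Centre of channel 2 of the bed (1 is the leftmost, +y), on its floor (80 mm above the bench; reader x = 0, y = 26 mm); axes as the reader's.
- channel3 (a point): Centre of channel 3 of the bed (1 is the leftmost, +y), on its floor (80 mm above the bench; reader x = 0, y = -26 mm); axes as the reader's.
- channel4 (a point): Centre of channel 4 of the bed (1 is the leftmost, +y), on its floor (80 mm above the bench; reader x = 0, y = -78 mm); axes as the reader's.
- lid (a joint): Red lid's angle, rad: 0 shut, 1.6 to 1.8 at the start (open), limit 1.9; its axis lies along reader y through lid_hinge. Stays where left (0.5 N m friction, 0.3 kg). A shell 190 mm from hinge to front edge, 244 mm wide; shut, its rim is at deck height and its flat outer face 40 mm above the deck. Shut it by pushing the outer face from behind near the front edge (beside the grip bar), then down.
- lid_hinge (a point): Mid point of the lid's hinge line: reader x = 95 mm, y = 0, 80 mm above the bench.
- lid_edge (a point): Mid point of the lid's outer face at its free front edge: 190 mm from the hinge along the lid, 40 mm out from the plane of the lid's rim (which contains the hinge line). Moves with the lid.
- lid_grip (a point): Centre of the black grip bar on the lid's outer face, at mid width: 12 mm thick along the lid's length, 60 mm long along y, standing 20 mm out of the face; this point is 165 mm from the hinge, 50 mm out from the rim's plane. Taken by its ends from above, it turns in the grip as the lid swings. Moves with the lid.
- lever (a joint): Steel shutter lever's angle, rad; it lies on the deck right of the lid, turns level about lever_pivot and stays where left (2 N at the knob). 0: at the stop away from the lid, pointing to reader -x turned 0.75 rad towards -y. Growing values swing the knob left, towards the lid (clockwise from above); far stop 1.5. The one long white mark (32 by 5 mm) on the deck is at 0.95; other marks are short.
- lever_pivot (a point): The lever's axis (upright): reader x = 30 mm, y = -200 mm; this point is 115 mm above the bench, level with lever_knob.
- lever_knob (a point): Upper half of the lever's upright round grey knob (18 mm diameter, from 94 to 130 mm above the bench), 70 mm from the pivot; this point is on its axis 115 mm above the bench. Moves with the lever.
- tube1: Closed sample tube: white plastic, round, 25 mm diameter, 105 mm long, about 40 g; the last 26 mm is a black six-sided cap (25 mm across flats), so it hardly rolls. Origin: on its axis at mid length, 12.5 mm above what it lies on; x points along the tube to the cap. On the mat at the start; 2 to 4 tubes are present.
- tube2: Closed sample tube: white plastic, round, 25 mm diameter, 105 mm long, about 40 g; the last 26 mm is a black six-sided cap (25 mm across flats), so it hardly rolls. Origin: on its axis at mid length, 12.5 mm above what it lies on; x points along the tube to the cap. On the mat at the start; 2 to 4 tubes are present.
- tube3: Closed sample tube: white plastic, round, 25 mm diameter, 105 mm long, about 40 g; the last 26 mm is a black six-sided cap (25 mm across flats), so it hardly rolls. Origin: on its axis at mid length, 12.5 mm above what it lies on; x points along the tube to the cap. On the mat at the start; 2 to 4 tubes are present.
- tube4: Closed sample tube: white plastic, round, 25 mm diameter, 105 mm long, about 40 g; the last 26 mm is a black six-sided cap (25 mm across flats), so it hardly rolls. Origin: on its axis at mid length, 12.5 mm above what it lies on; x points along the tube to the cap. On the mat at the start; 2 to 4 tubes are present.
- cap1 (a point): Centre of tube 1's cap: on the axis, 39.5 mm from the tube's origin towards the cap end.
- cap2 (a point): Centre of tube 2's cap: on the axis, 39.5 mm from the tube's origin towards the cap end.
- cap3 (a point): Centre of tube 3's cap: on the axis, 39.5 mm from the tube's origin towards the cap end.
- cap4 (a point): Centre of tube 4's cap: on the axis, 39.5 mm from the tube's origin towards the cap end.
- mat: The thin slate-blue mat on which the tubes lie, 270 by 270 by 3 mm, fixed; origin at the centre of its underside, at bench height.
- bottle: Bystander: brown bottle, 64 mm diameter, 150 mm tall; origin under its centre.
- beaker: Bystander: glass beaker, 72 mm diameter, 85 mm tall; origin under its centre.
- wipes: Bystander: cardboard box of wipes, 110 by 80 by 60 mm; origin under its centre.
Things that resemble listed ones, but are neither listed nor needed, are in the scene too. Leave any brown, green or orange look-alike of the tube2 alone.

How it is judged:
By the outcome, as a careful person would: the job done as asked, in the order asked, and still so for the second after the job is handed in, with the robot touching nothing.
Of tube1, tube2, tube3, tube4 only 2 to 4 are there at a start; the rules pass over those that are not, and their reading is None.
At some moment in a run one of tube1, tube2, tube3, tube4 may be knocked a few centimetres aside while the robot is not near it.
Once in a run the grip may slacken for a moment while it holds something.
It also fails if it takes over 210 s, if anything falls off the work surface, if the arm or the gripper's body presses on something with over 40 N, if the wrist force passes 120 N, or if a joint passes its speed limit or range.

ROBOT

A 6-joint arm with a two-finger parallel gripper is mounted at the origin on the work surface. World frame = base frame: x ahead of the robot, y to its left, z up, the work surface at z = 0. Lengths are in m, angles in rad, forces in N, time in s.
With the tool pointing down it reaches from about 0.35 to 1 m from the base axis. Payload 7.1 kg.
Tool frame: the origin (TCP) lies between the finger pads; the fingertips stand 22 mm ahead of it and the grasp point (between the pads) lies 3 mm ahead of it; z points along the fingers, y is the line along which they close (so a half turn about z gives the same grasp; the last joint's range is limited). The gripper opens to 85 mm and grips with 20 to 120 N. Pads are 22 mm wide; open, the fingers measure 114 mm over their backs; the gripper's body (76 mm by 85 mm) begins 54 mm behind the grasp point. The pads swing forward as they close: fully open they stand 13 mm farther back than shut.
Start: joints at [-1.144, 0.423, 1.63, -0, 1.089, -0.019], TCP at [0.27, -0.564, 0.227] pointing down, gripper open.
Joint ranges: [-3, 3], [-0.9, 2.11], [0.09, 2.58], [-1.31, 4.45], [0.11, 2.69], [-2.54, 2.54]. Speed limits (rad/s): [2.39, 2.39, 3.01, 3.14, 3.14, 3.14].

INTERFACE

Orientations are given as [roll, pitch, yaw] about the fixed x, y, z axes, in that order (R = Rz(yaw) Ry(pitch) Rx(roll)).
In Python, from station import r gives the robot as it stands. The module is installed in compiled form; this text tells all that it offers.
- The arm moves only by the tool play_rows, never from a script. Its arguments are lists of equal length, an entry for each row: "travel": the shift along the tool's x, y, z normalised to -1 to 1, where 1 is 80 mm, a list of three; "twist": the turn, a rotation vector about the tool's x, y, z normalised to -1 to 1, where 1 is 30 degrees, a list of three; "grip": the opening, from 0 (shut) to 1 (fully open). In form: {"travel": [[dx, dy, dz], ...], "twist": [[wx, wy, wz], ...], "grip": [grip, ...]}. A call has 1 to 5 rows; each row shifts and turns the commanded pose from where the row before left it, along the tool's axes as they then stand; what a row does not reach is not made up. A row lasts 1/8 s, in which the tool goes at most 62.5 mm and 10.7 degrees, less where a joint would pass 70% of its speed; a pose out of reach is approached as far as the arm can. A call with a number of a shift or a turn outside -1 to 1 is refused whole. A call with a gripper value outside its range is refused whole. The fingers move at their own pace and stop on an object; "newtons" is the grip in N (left out, the last holds). Time passes only in rows, so rows that do not move let the fingers close. It gives the time, the measured TCP pose, the force, the opening and the grip force at its end, in the units of the state.
- r.observe(): the state, without advancing time (a new reading comes with each control period).
- r.grab_frame(name): name is "side" or "top"; returns a dict with "pixels" (400x640x3 uint8, red, green, blue), "K" (3x3 intrinsics, pixels), "R" (3x3) and "t" (3): a world point X has camera coordinates R X + t. Camera axes: x right, y down, z forward; pixel columns grow to the right and rows downward; lengths in m; the calibration is good to about 2 mm. A picture is of the moment at which its call begins. There is no depth.
- r.job_done(): hands the job in; it is judged then, once.
Trained networks look in the newest picture that a camera, given by its name, has taken for a name from the list of things; names that differ only in an ending like _2 or _b are one class to them, and where a whole thing is asked for, a point or a joint stands for the part that bears it (a point fixed in the world has none). Each returns a list of dicts, best first, with "conf" (0 to 1); they miss things now and then, are a little off and sometimes report something else, mostly with a low value. They report only what shows in the picture. A call takes as long as a camera call. They do not tell look-alikes from the thing itself.
- r.look_for(query, camera): "extent" ([left, top, right, bottom] as shares, 0 to 1, of the picture: columns of its width, rows of its height, round what is visible of it).
The state is a dict: "time": time; "joint_pos": joint angles; "joint_velocities": joint speeds; "joint_efforts": joint torques, N m; "eef_pos": TCP position; "orientation": TCP orientation; "contact_force": force on the tool from outside, world axes, zero at the start; "wrist_torque": the same for the moment, N m; "grip_width": finger opening in m; "grip_force": force on a finger pad.
Only numpy, scipy, OpenCV 4.12 (cv2) and the standard library are available. Lean on these libraries where they do the work, as an engineer would, in place of code of your own. Each camera call takes 0.05 s, during which the arm holds its last target. There are 200 camera calls.

## Working session

There is one attempt and no reset: what is moved stays moved. The work goes in short steps, Python scripts to look and compute and a tool call to move; the robot and the scene stay as the last step left them, time stands still between calls to the robot, and variables do not carry over. Pictures are saved under pics/ and viewed, at most 14 in all, crops included, and the job is handed in when it is done.

Besides the shell and the picture viewer there is one more tool, called after "Call:" as name(argument=value, ...) on one line, values as JSON. play_rows: Moves the arm, as the interface text tells. Scaled input: -1 to 1 covers 80 mm each way for a shift and 30 degrees each way for a turn. Its arguments: {"type":"object","properties":{"travel":{"type":"array","items":{"type":"array","items":{"type":"number"}}},"twist":{"type":"array","items":{"type":"array","items":{"type":"number"}}},"grip":{"type":"array","items":{"type":"number"}},"newtons":{"type":"number"}},"required":["travel","twist","grip"]}

```bash
mkdir -p pics; cat > h.py <<'E'
import numpy as np, cv2
from station import r
def shot(cam,name=None):
    f=r.grab_frame(cam); f={k:np.array(v) for k,v in f.items()}
    if name: cv2.imwrite(f'pics/{name}.png',f['pixels'][:,:,::-1])
    return f
def proj(f,X):
    c=np.atleast_2d(X)@f['R'].T+f['t']; p=c@f['K'].T; return p[:,:2]/p[:,2:]
def ray(f,uv):
    d=f['R'].T@np.linalg.inv(f['K'])@np.array([uv[0],uv[1],1.]); return -f['R'].T@f['t'],d
def atz(f,uv,z):
    o,d=ray(f,uv); return o+d*(z-o[2])/d[2]
def tri(fs,uvs):
    A=np.zeros((3,3));b=np.zeros(3);L=[]
    for f,u in zip(fs,uvs):
        o,d=ray(f,u);d=d/np.linalg.norm(d);P=np.eye(3)-np.outer(d,d);A+=P;b+=P@o;L.append((P,o))
    X=np.linalg.solve(A,b); return X,[float(np.linalg.norm(P@(X-o))) for P,o in L]
E
python3 - <<'E'
from h import *
print({k:np.round(v,3) for k,v in r.observe().items()})
for c in('top','side'):
    f=shot(c,c+'0'); print(c,'cam at',np.round(-f['R'].T@f['t'],3),np.round(f['R'],3).tolist(),f['K'][0])
    for q in ('tube1','cap1','lever_knob','lid','reader','mat','lid_grip','bottle','beaker','wipes'):
        for d in r.look_for(q,c)[:6]:
            e=np.array(d['extent'])*[640,400,640,400]; print(q,round(d['conf'],2),np.round(e).astype(int).tolist())
E
```

```text
{'time': np.float64(0.0), 'joint_pos': array([-1.144,  0.424,  1.631,  0.   ,  1.089, -0.019]), 'joint_velocities': array([-0.001,  0.   , -0.001, -0.001,  0.001,  0.   ]), 'joint_efforts': array([ 0.0000e+00, -5.5738e+01, -2.8174e+01, -0.0000e+00,  7.0000e-03,
       -0.0000e+00]), 'eef_pos': array([ 0.269, -0.563,  0.226]), 'orientation': array([-3.14 , -0.   ,  0.446]), 'contact_force': array([-0.592, -0.14 , -0.93 ]), 'wrist_torque': array([ 0.02 , -0.019, -0.027]), 'grip_force': np.float64(0.0), 'grip_width': np.float64(0.086)}
top cam at [ 0.25  -0.057  1.526] [[0.029, -1.0, 0.005], [-0.979, -0.03, -0.202], [0.202, 0.001, -0.979]] [391.81681653   0.         314.16030045]
tube1 0.72 [238, 119, 250, 146]
tube1 0.68 [218, 269, 238, 294]
tube1 0.61 [232, 230, 257, 244]
tube1 0.61 [179, 267, 190, 296]
tube1 0.53 [201, 218, 219, 243]
tube1 0.45 [202, 192, 230, 202]
cap1 0.74 [199, 217, 220, 245]
cap1 0.72 [204, 194, 233, 200]
cap1 0.69 [182, 266, 192, 290]
cap1 0.68 [237, 124, 254, 142]
cap1 0.66 [220, 265, 241, 293]
cap1 0.64 [232, 227, 260, 243]
lid 0.75 [276, 160, 350, 189]
reader
[... 448 characters left out ...]
[292, 264, 322, 286]
tube1 0.61 [237, 268, 260, 297]
tube1 0.43 [344, 170, 363, 176]
cap1 0.78 [194, 228, 221, 235]
cap1 0.73 [334, 304, 369, 315]
cap1 0.65 [294, 264, 325, 285]
cap1 0.61 [268, 289, 293, 319]
cap1 0.54 [236, 266, 263, 293]
lever_knob 0.72 [378, 147, 410, 168]
lever_knob 0.48 [343, 169, 362, 173]
lid 0.76 [275, 138, 321, 218]
lid 0.72 [273, 133, 391, 256]
reader 0.69 [272, 136, 389, 257]
mat 0.71 [221, 240, 337, 334]
lid_grip 0.97 [274, 140, 322, 218]
bottle 0.87 [237, 196, 258, 235]
bottle 0.58 [271, 134, 390, 256]
bottle 0.38 [274, 138, 322, 219]
bottle 0.23 [271, 288, 294, 319]
beaker 0.71 [346, 136, 361, 156]
wipes 0.87 [379, 142, 407, 170]
wipes 0.63 [238, 198, 255, 234]
```

```bash
python3 - <<'E'
import cv2
a=cv2.imread('pics/top0.png')[100:320,160:460]; cv2.imwrite('pics/top0c.png',cv2.resize(a,None,fx=2.66,fy=2.66,interpolation=2))
a=cv2.imread('pics/side0.png')[120:380,170:430]; cv2.imwrite('pics/side0c.png',cv2.resize(a,(600,600),interpolation=2))
E
```

```text
(no output)
```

View pics/top0c.png

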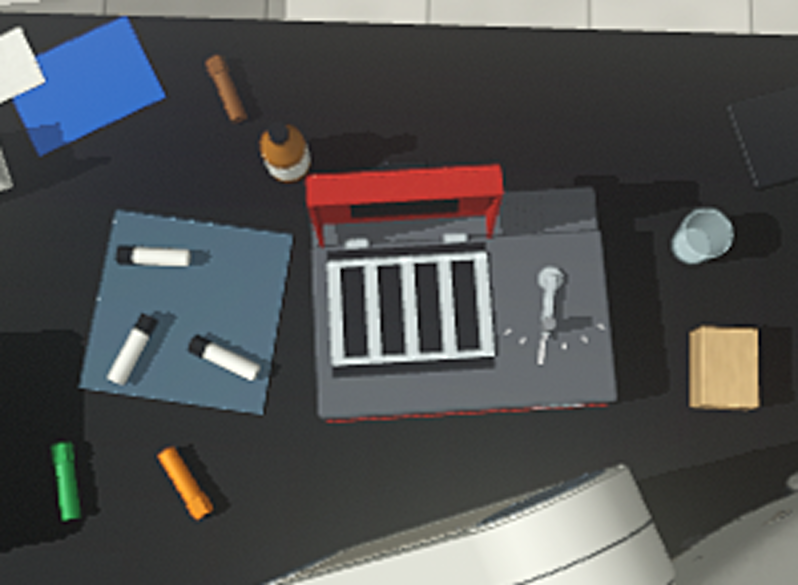

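View pics/side0c.png

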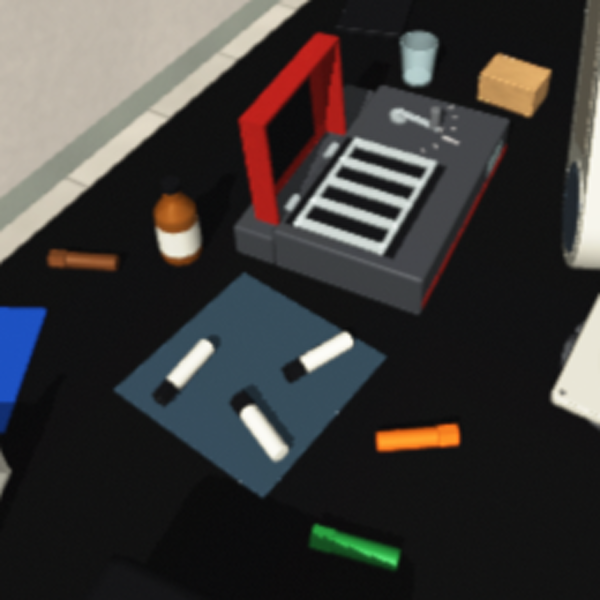

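The top crop shows three white tubes on the mat at about (155,256), (130,350) and (225,357), with their black caps at the left, upper right and upper left ends. The reader bed spans (328..495, 252..366), the lever pivot is at (550,278) and its knob is near (548,325). The brown, orange and green look-alikes lie off the mat.

```bash
cat >> h.py <<'E'
from scipy.optimize import least_squares
def Rp(p,X):
    X=np.atleast_2d(X).astype(float);c,s=np.cos(p[2]),np.sin(p[2]); return X@np.array([[c,s,0],[-s,c,0],[0,0,1]])+[p[0],p[1],0]
def white(f,roi,v=150,s=45):
    h=cv2.cvtColor(f['pixels'],cv2.COLOR_RGB2HSV); m=((h[:,:,2]>v)&(h[:,:,1]<s)).astype(np.uint8)
    k=np.zeros_like(m);k[roi[1]:roi[3],roi[0]:roi[2]]=1; return m*k
def tubes(f,matbox,zc=0.0155):
    m=white(f,matbox,140,60); n,l,st,c=cv2.connectedComponentsWithStats(m); out=[]
    hsv=cv2.cvtColor(f['pixels'],cv2.COLOR_RGB2HSV)
    for i in range(1,n):
        if st[i,4]<40: continue
        yx=np.argwhere(l==i)[:,::-1].astype(float); P=np.array([atz(f,u,zc) for u in yx])[:,:2]
        (cx,cy),(w,h),a=cv2.minAreaRect(P.astype(np.float32)*1000)
        ctr=P.mean(0); d=np.linalg.svd(P-ctr)[2][0]
        t=(P-ctr)@d; mid=ctr+d*(t.max()+t.min())/2
        dk=[float(np.mean([f['pixels'][tuple(np.round(proj(f,[*(mid+sg*d*q),zc])[0]).astype(int)[::-1])].sum() for q in (.048,.053,.058)])) for sg in(1,-1)]
        if dk[1]<dk[0]: d=-d
        out.append((mid+d*0.013,np.arctan2(d[1],d[0]),t.max()-t.min(),dk,st[i,4],proj(f,[*mid,zc])[0]))
    return out
E
python3 - <<'E'
from h import *
T=shot('top');S=shot('side')
print('T');tt=tubes(T,(180,170,275,262));ss=tubes(S,(215,235,345,345))
for o in tt: print(np.round(o[0],3),round(float(np.degrees(o[1])),1),round(o[2],3),np.round(o[3]),o[4])
print('S')
for o in ss: print(np.round(o[0],3),round(float(np.degrees(o[1])),1),round(o[2],3),np.round(o[3]),o[4])
for o in tt:
  b=min(ss,key=lambda q:np.linalg.norm(q[0]-o[0])); X,e=tri([T,S],[o[5],b[5]]); print('tri',np.round(X,3),np.round(e,4))
# reader
quads={}
for n,f,roi in(('T',T,(278,185,352,242)),('S',S,(290,170,365,235))):
    m=white(f,roi,150,50); m=cv2.morphologyEx(m,cv2.MORPH_CLOSE,np.ones((3,3)))
    cs=cv2.findContours(m,0,2)[0]; c=max(cs,key=cv2.contourArea); h=cv2.convexHull(c)
    a=cv2.approxPolyDP(h,5,True)[:,0]; quads[n]=a; print(n,a.tolist(),cv2.contourArea(h))
C=np.array([[73,112],[73,-112],[-73,-112],[-73,112]])/1000
C=np.c_[C,np.full(4,.086)]
def match(f,q,p):
    P=proj(f,Rp(p,C)); return np.array([(q[np.argmin(((q-x)**2).sum(1))]-x) for x in P]).ravel()
p0=None
g=np.mean([atz(T,u,.086) for u in quads['T']],axis=0); p0=[g[0],g[1],0.05]
for n in ('T','S','TS'):
    s=least_squares(lambda p:np.concatenate([match({'T':T,'S':S}[k],quads[k],p) for k in n]),p0,loss='soft_l1'); print(n,np.round(s.x,4),np.degrees(s.x[2]),np.round(s.fun,1))
p=s.x
print([np.round(proj(T,Rp(p,[.03-.07*np.cos(.75-a),-.2-.07*np.sin(.75-a),.13]))[0]).tolist() for a in (0,.5,.75,.95,1.5)])
print('T long mark dir end', np.round(proj(T,Rp(p,[.03,-.2,.1])),1))
E
```

```text
T
[0.559 0.328] 88.1 0.081 [215. 134.] 127
[0.421 0.347] -24.5 0.081 [291. 140.] 146
[0.411 0.213] 67.2 0.082 [273. 149.] 134
S
[0.403 0.188] -112.6 0.082 [69. 53.] 184
[0.561 0.324] 90.4 0.082 [ 62. 173.] 179
[0.424 0.349] -24.6 0.092 [245. 122.] 222
tri [0.558 0.314 0.021] [0.0007 0.0007]
tri [0.411 0.353 0.014] [0.0017 0.0017]
tri [0.406 0.201 0.018] [0.0005 0.0005]
T [[342, 195], [345, 233], [285, 236], [284, 198]] 2363.0
S [[323, 180], [358, 190], [335, 229], [297, 216]] 1743.5
T [ 0.4821 -0.0572  0.0814] 4.663112719756306 [ 0.8  0.4 -0.7  0.4 -0.4 -0.3  0.4 -0.4]
S [ 0.4843 -0.0501  0.0957] 5.482563035105014 [ 0.5 -0.5 -0.   0.7 -0.5  0.4 -0.1 -0.2]
TS [ 0.4835 -0.0541  0.087 ] 4.984920489266696 [ 1.7  0.6  0.2  0.9  0.4  0.3  1.1 -0.2 -0.1  0.3 -1.   1.2 -1.3  0.8
 -0.5  0.4]
[[382.0, 215.0], [374.0, 220.0], [369.0, 221.0], [365.0, 221.0], [356.0, 216.0]]
T long mark dir end [[366.6 203.3]]
```

```bash
cat >> h.py <<'E'
RP=[.483,-.0545,.086]
def knob(a,z=.115,rad=.07): return Rp(RP,[.03-rad*np.cos(.75-a),-.2-rad*np.sin(.75-a),z])[0]
def wrap(a): return (a+np.pi)%(2*np.pi)-np.pi
def plan(wps,start=None):
    """wps: (xyz,yaw,nrows,grip); tool pointing down; prints rows; rounds without drift"""
    s=r.observe(); p=np.array(s['eef_pos']);y=s['orientation'][2]
    if start: p,y=np.array(start[0],float),start[1]
    for X,Y,n,g in wps:
        tr=[];tw=[]
        X=np.array(X,float)
        for k in range(n):
            d=(X-p)/(n-k); dy=wrap(Y-y)/(n-k)
            c,s_=np.cos(y),np.sin(y)
            loc=np.array([c*d[0]+s_*d[1], s_*d[0]-c*d[1], -d[2]])
            q=np.round(loc/.08,2); w=np.round(-np.degrees(dy)/30,2)
            tr.append(q.tolist());tw.append([0,0,float(w)])
            a=q*.08; p=p+[c*a[0]+s_*a[1], s_*a[0]-c*a[1], -a[2]]; y=y-np.radians(w*30)
        print('travel',str(tr).replace(' ',''),'twist',str(tw).replace(' ',''),'grip',[g]*n, '->',np.round(p,3),round(float(y),3),'' if n<=5 else 'SPLIT')
E
python3 - <<'E'
from h import *
T=shot('top');S=shot('side')
from scipy.optimize import minimize_scalar
cv2.imwrite('pics/lev.png',np.hstack([cv2.resize(T['pixels'][192:240,335:400,::-1],(520,384),interpolation=2)]))
cv2.imwrite('pics/levS.png',cv2.resize(S['pixels'][150:192,325:390,::-1],(520,336),interpolation=2))
for a in (.6,.7,.8,.9,1.,1.1):
    print(a,'T',np.round((proj(T,knob(a,.13))[0]-[335,192])*8).tolist(),'S',np.round((proj(S,knob(a,.13))[0]-[325,150])*8).tolist())
print('mark',[np.round((proj(T,knob(.95,.08,q))[0]-[335,192])*8).tolist() for q in(.08,.11)])
k=knob(.85); plan([([.40,-.44,.25],.446,4,1),([*knob(.85)[:2],.25],.086-.1,5,.6)])
E
python3 -c "
import cv2,numpy as np
a=cv2.imread('pics/lev.png');b=cv2.imread('pics/levS.png')
c=np.vstack([a,b]);cv2.imwrite('pics/levc.png',cv2.resize(c,None,fx=.83,fy=.83))"
```

```text
0.6 T [299.0, 229.0] S [289.0, 106.0]
0.7 T [283.0, 231.0] S [286.0, 114.0]
0.8 T [268.0, 232.0] S [281.0, 122.0]
0.9 T [252.0, 231.0] S [274.0, 129.0]
1.0 T [237.0, 229.0] S [266.0, 137.0]
1.1 T [222.0, 225.0] S [257.0, 143.0]
mark [[228.0, 267.0], [220.0, 331.0]]
travel [[0.53,-0.17,-0.07],[0.54,-0.17,-0.07],[0.53,-0.18,-0.08],[0.54,-0.17,-0.07]] twist [[0,0,-0.0],[0,0,-0.0],[0,0,-0.0],[0,0,-0.0]] grip [1, 1, 1, 1] -> [ 0.4  -0.44  0.25] 0.446 
travel [[0.34,-0.36,-0.0],[0.3,-0.4,-0.0],[0.27,-0.42,-0.0],[0.23,-0.44,-0.0],[0.19,-0.46,-0.0]] twist [[0,0,0.18],[0,0,0.17],[0,0,0.18],[0,0,0.17],[0,0,0.18]] grip [0.6, 0.6, 0.6, 0.6, 0.6] -> [ 0.46  -0.251  0.25 ] -0.015
```

View pics/levc.png

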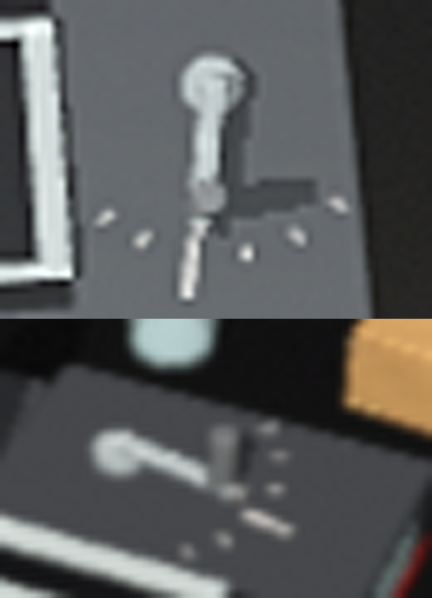

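The knob top is at crop (208,188), which is lever angle about 0.9. The long mark lies directly beyond it, running from (205,222) to (187,295).

Call:
play_rows(travel=[[0.53,-0.17,-0.07],[0.54,-0.17,-0.07],[0.53,-0.18,-0.08],[0.54,-0.17,-0.07]], twist=[[0,0,0],[0,0,0],[0,0,0],[0,0,0]], grip=[0.6,0.6,0.6,0.6], newtons=25)

```text
time: 1.8
eef_pos: [0.4011, -0.4393, 0.25]
orientation: [3.141, -0.0, 0.446]
contact_force: [0.3, 0.2, 0.6]
grip_width: 0.051
grip_force: 0.0
```

Call:
play_rows(travel=[[0.34,-0.36,0],[0.3,-0.4,0],[0.27,-0.42,0],[0.23,-0.44,0],[0.19,-0.46,0]], twist=[[0,0,0.18],[0,0,0.17],[0,0,0.18],[0,0,0.17],[0,0,0.18]], grip=[0.6,0.6,0.6,0.6,0.6])

```text
time: 2.42
eef_pos: [0.4608, -0.2493, 0.2499]
orientation: [3.141, -0.0, -0.018]
contact_force: [0.6, 0.1, 0.7]
grip_width: 0.0512
grip_force: 0.0
```

```bash
python3 - <<'E'
from h import *
s=r.observe();print(s['time'],np.round(s['eef_pos'],4),np.round(s['orientation'],3),np.round(s['joint_pos'],2))
k=knob(.91);Y=.086+.75-.91
plan([([*k[:2],.16],Y,3,.6),([*k[:2],.119],Y,2,.6),([*k[:2],.119],Y,4,0)])
P=knob(.91)
plan([([*knob(a)[:2],.119],.086+.75-a,1,0) for a in np.linspace(.91,-.03,13)[1:]],([*k[:2],.119],Y))
E
```

```text
2.425 [ 0.4608 -0.2493  0.2499] [ 3.141 -0.    -0.018] [-0.52  0.25  1.83  0.    1.06  1.07]
travel [[-0.0,-0.01,0.37],[-0.0,-0.02,0.38],[-0.01,-0.01,0.37]] twist [[0,0,0.04],[0,0,0.03],[0,0,0.04]] grip [0.6, 0.6, 0.6] -> [ 0.46  -0.246  0.16 ] -0.076 
travel [[0.0,-0.0,0.26],[0.0,-0.0,0.26]] twist [[0,0,-0.0],[0,0,-0.0]] grip [0.6, 0.6] -> [ 0.46  -0.246  0.119] -0.076 
travel [[0.0,-0.0,-0.0],[0.0,-0.0,-0.0],[0.0,-0.0,-0.0],[0.0,-0.0,-0.0]] twist [[0,0,-0.0],[0,0,-0.0],[0,0,-0.0],[0,0,-0.0]] grip [0, 0, 0, 0] -> [ 0.46  -0.246  0.119] -0.076 
travel [[0.0,0.07,-0.0]] twist [[0,0,-0.15]] grip [0] -> [ 0.46  -0.252  0.119] 0.005 
travel [[0.01,0.07,-0.0]] twist [[0,0,-0.15]] grip [0] -> [ 0.461 -0.257  0.119] 0.083 
travel [[-0.0,0.07,-0.0]] twist [[0,0,-0.15]] grip [0] -> [ 0.461 -0.263  0.119] 0.162 
travel [[0.0,0.06,-0.0]] twist [[0,0,-0.15]] grip [0] -> [ 0.462 -0.268  0.119] 0.24 
travel [[0.0,0.07,-0.0]] twist [[0,0,-0.15]] grip [0] -> [ 0.463 -0.273  0.119] 0.319 
travel [[0.01,0.07,-0.0]] twist [[0,0,-0.15]] grip [0] -> [ 0.466 -0.278  0.119] 0.397 
travel [[-0.0,0.07,-0.0]] twist [[0,0,-0.15]] grip [0] -> [ 0.468 -0.283  0.119] 0.476 
travel [[0.0,0.07,-0.0]] twist [[0,0,-0.15]] grip [0] -> [ 0.47  -0.288  0.119] 0.554 
travel [[0.0,0.07,-0.0]] twist [[0,0,-0.15]] grip [0] -> [ 0.473 -0.293  0.119] 0.633 
travel [[0.01,0.06,-0.0]] twist [[0,0,-0.15]] grip [0] -> [ 0.477 -0.296  0.119] 0.711 
travel [[-0.0,0.07,-0.0]] twist [[0,0,-0.15]] grip [0] -> [ 0.481 -0.301  0.119] 0.79 
travel [[0.0,0.07,-0.0]] twist [[0,0,-0.15]] grip [0] -> [ 0.485 -0.304  0.119] 0.868
```

Call:
play_rows(travel=[[0,-0.01,0.37],[0,-0.02,0.38],[-0.01,-0.01,0.37],[0,0,0.26],[0,0,0.26]], twist=[[0,0,0.04],[0,0,0.03],[0,0,0.04],[0,0,0],[0,0,0]], grip=[0.6,0.6,0.6,0.6,0.6])

```text
time: 3.05
eef_pos: [0.4598, -0.2473, 0.1178]
orientation: [3.142, -0.0, -0.072]
contact_force: [0.3, -0.5, 0.2]
grip_width: 0.0512
grip_force: 0.0
```

Call:
play_rows(travel=[[0,0,0],[0,0,0],[0,0,0],[0,0,0]], twist=[[0,0,0],[0,0,0],[0,0,0],[0,0,0]], grip=[0,0,0,0])

```text
time: 3.55
eef_pos: [0.4598, -0.2473, 0.1191]
orientation: [3.141, -0.0, -0.073]
contact_force: [-0.1, 0.6, 0.5]
grip_width: 0.016
grip_force: 24.7
```

Call:
play_rows(travel=[[0,0.07,0],[0.01,0.07,0],[0,0.07,0],[0,0.06,0],[0,0.07,0]], twist=[[0,0,-0.15],[0,0,-0.15],[0,0,-0.15],[0,0,-0.15],[0,0,-0.15]], grip=[0,0,0,0,0])

```text
time: 4.18
eef_pos: [0.4635, -0.2744, 0.1191]
orientation: [3.141, -0.002, 0.322]
contact_force: [3.6, 3.0, -1.8]
grip_width: 0.0157
grip_force: 24.5
```

Call:
play_rows(travel=[[0.01,0.07,0],[0,0.07,0],[0,0.07,0],[0,0.07,0],[0.01,0.06,0]], twist=[[0,0,-0.15],[0,0,-0.15],[0,0,-0.15],[0,0,-0.15],[0,0,-0.15]], grip=[0,0,0,0,0])

```text
time: 4.8
eef_pos: [0.4771, -0.2978, 0.1191]
orientation: [3.14, -0.001, 0.715]
contact_force: [0.1, 1.2, 0.3]
grip_width: 0.016
grip_force: 24.7
```

Call:
play_rows(travel=[[0,0.07,0],[0,0.07,0]], twist=[[0,0,-0.15],[0,0,-0.15]], grip=[0,0])

```text
time: 5.05
eef_pos: [0.4835, -0.3045, 0.1188]
orientation: [-3.138, -0.001, 0.872]
contact_force: [-7.3, 13.7, 11.0]
grip_width: 0.016
grip_force: 25.9
```

Call:
play_rows(travel=[[0,0.02,0],[0,0.0,0]], twist=[[0,0,0],[0,0,0]], grip=[0,0])

```text
time: 5.3
eef_pos: [0.4834, -0.3044, 0.1188]
orientation: [-3.135, -0.001, 0.869]
contact_force: [-5.6, 11.1, 8.8]
grip_width: 0.0162
grip_force: 25.6
```

Call:
play_rows(travel=[[0,0,0],[0,0,0],[0,0,0],[0,0,-0.5],[0,0,-0.7]], twist=[[0,0,0],[0,0,0],[0,0,0],[0,0,0],[0,0,0]], grip=[0.5,0.5,0.5,0.5,0.6])

```text
time: 5.92
eef_pos: [0.4845, -0.3064, 0.2142]
orientation: [-3.138, 0.0, 0.87]
contact_force: [0.9, -0.7, 0.9]
grip_width: 0.0514
grip_force: 0.0
```

```bash
python3 - <<'E'
from h import *
print(np.round(knob(0),4)); s=r.observe();print(s['time'],np.round(s['eef_pos'],4),np.round(s['orientation'],3))
for n,f,b in (('T',shot('top'),(180,170,275,262)),('S',shot('side'),(215,235,345,345))):
  for o in tubes(f,b): print(n,np.round(o[0],3),round(o[1],3),np.round(o[3]))
plan([([.40,-.26,.24],1.2,3,.6),([.38,-.0,.24],1.55,5,.6),([.47,.2,.24],1.55,4,.6),([.56,.326,.15],1.55,3,.6),([.56,.326,.031],1.55,3,.6)])
E
```

```text
[ 0.4831 -0.3031  0.115 ]
5.925 [ 0.4845 -0.3064  0.2142] [-3.138  0.     0.87 ]
T [0.559 0.328] 1.536 [219. 137.]
T [0.421 0.346] -0.426 [296. 143.]
T [0.411 0.213] 1.171 [284. 159.]
S [0.402 0.188] -1.967 [71. 53.]
S [0.561 0.324] 1.58 [ 65. 177.]
S [0.424 0.349] -0.429 [249. 125.]
travel [[-0.08,-0.41,-0.08],[-0.04,-0.42,-0.08],[0.01,-0.43,-0.08]] twist [[0,0,-0.21],[0,0,-0.21],[0,0,-0.21]] grip [0.6, 0.6, 0.6] -> [ 0.4  -0.26  0.24] 1.2 
travel [[0.59,-0.28,-0.0],[0.61,-0.24,-0.0],[0.62,-0.2,-0.0],[0.63,-0.15,-0.0],[0.64,-0.12,-0.0]] twist [[0,0,-0.13],[0,0,-0.13],[0,0,-0.14],[0,0,-0.13],[0,0,-0.14]] grip [0.6, 0.6, 0.6, 0.6, 0.6] -> [ 0.38 -0.    0.24] 1.551 
travel [[0.63,0.27,-0.0],[0.63,0.27,-0.0],[0.63,0.27,-0.0],[0.64,0.27,-0.0]] twist [[0,0,0.0],[0,0,0.0],[0,0,0.0],[0,0,0.0]] grip [0.6, 0.6, 0.6, 0.6] -> [0.47 0.2  0.24] 1.551 
travel [[0.53,0.36,0.37],[0.53,0.37,0.38],[0.53,0.36,0.37]] twist [[0,0,0.0],[0,0,0.0],[0,0,0.0]] grip [0.6, 0.6, 0.6] -> [0.56  0.326 0.15 ] 1.551 
travel [[0.0,0.0,0.5],[0.0,0.0,0.5],[0.0,0.0,0.49]] twist [[0,0,0.0],[0,0,0.0],[0,0,0.0]] grip [0.6, 0.6, 0.6] -> [0.56  0.326 0.031] 1.551
```

Call:
play_rows(travel=[[-0.08,-0.41,-0.08],[-0.04,-0.42,-0.08],[0.01,-0.43,-0.08]], twist=[[0,0,-0.21],[0,0,-0.21],[0,0,-0.21]], grip=[0.6,0.6,0.6])

```text
time: 6.4
eef_pos: [0.3954, -0.2574, 0.2335]
orientation: [-3.142, 0.0, 1.203]
contact_force: [-0.3, 0.4, 1.0]
grip_width: 0.051
grip_force: 0.0
```

Call:
play_rows(travel=[[0.59,-0.28,0],[0.61,-0.24,0],[0.62,-0.2,0],[0.63,-0.15,0],[0.64,-0.12,0]], twist=[[0,0,-0.13],[0,0,-0.13],[0,0,-0.14],[0,0,-0.13],[0,0,-0.14]], grip=[0.6,0.6,0.6,0.6,0.6])

```text
time: 7.02
eef_pos: [0.3762, 0.0035, 0.2337]
orientation: [3.141, 0.0, 1.552]
contact_force: [1.0, -0.1, -0.5]
grip_width: 0.0513
grip_force: 0.0
```

Call:
play_rows(travel=[[0.63,0.27,0],[0.63,0.27,0],[0.63,0.27,0],[0.64,0.27,0]], twist=[[0,0,0],[0,0,0],[0,0,0],[0,0,0]], grip=[0.6,0.6,0.6,0.6])

```text
time: 7.52
eef_pos: [0.4674, 0.2045, 0.2335]
orientation: [3.141, 0.0, 1.551]
contact_force: [0.8, 0.3, 0.3]
grip_width: 0.0511
grip_force: 0.0
```

```bash
python3 - <<'E'
from h import *
for n,f,b in (('T',shot('top','t1'),(180,170,275,262)),('S',shot('side','s1'),(215,235,345,345))):
  for o in tubes(f,b): print(n,np.round(o[0],3),round(o[1],3),np.round(o[3]),o[4])
s=r.observe();print(s['time'],np.round(s['eef_pos'],4),np.round(s['orientation'],3))
plan([([.56,.326,.15],1.55,3,.6),([.56,.326,.031],1.55,3,.6)])
E
```

```text
T [0.483 0.328] 0.242 [560. 453.] 3941
S [0.402 0.188] -1.967 [72. 56.] 185
S [0.561 0.324] 1.576 [ 66. 178.] 181
S [0.424 0.348] -0.429 [251. 125.] 228
7.625 [0.4691 0.2069 0.2336] [ 3.139e+00 -2.000e-03  1.554e+00]
travel [[0.5,0.37,0.35],[0.5,0.37,0.35],[0.51,0.37,0.35]] twist [[0,0,0.0],[0,0,0.0],[0,0,0.01]] grip [0.6, 0.6, 0.6] -> [0.56  0.326 0.15 ] 1.549 
travel [[-0.0,0.0,0.49],[-0.0,0.0,0.5],[-0.0,0.0,0.49]] twist [[0,0,-0.0],[0,0,-0.0],[0,0,-0.0]] grip [0.6, 0.6, 0.6] -> [0.56  0.326 0.031] 1.549
```

Call:
play_rows(travel=[[0.5,0.37,0.35],[0.5,0.37,0.35],[0.51,0.37,0.35]], twist=[[0,0,0],[0,0,0],[0,0,0]], grip=[0.6,0.6,0.6], newtons=40)

```text
time: 8.0
eef_pos: [0.5588, 0.3222, 0.1485]
orientation: [3.142, 0.0, 1.55]
contact_force: [0.2, -0.5, 0.8]
grip_width: 0.0515
grip_force: 0.0
```

Call:
play_rows(travel=[[0,0,0.49],[0,0,0.5],[0,0,0.35],[0,0,0.14],[0,0,0]], twist=[[0,0,0],[0,0,0],[0,0,0],[0,0,0],[0,0,0]], grip=[0.6,0.6,0.6,0.6,0.6])

```text
time: 8.62
eef_pos: [0.5578, 0.3212, 0.0309]
orientation: [-3.141, 0.001, 1.55]
contact_force: [-0.1, -0.3, 1.0]
grip_width: 0.0507
grip_force: 0.0
```

Call:
play_rows(travel=[[0,0,0],[0,0,0],[0,0,0],[0,0,0],[0,0,0]], twist=[[0,0,0],[0,0,0],[0,0,0],[0,0,0],[0,0,0]], grip=[0,0,0,0,0])

```text
time: 9.25
eef_pos: [0.558, 0.3217, 0.0314]
orientation: [3.141, -0.0, 1.551]
contact_force: [-0.2, -0.1, 0.4]
grip_width: 0.0002
grip_force: 0.0
```

Call:
play_rows(travel=[[0,0,-0.3],[0,0,-0.5],[0,0,-0.6],[0,0,-0.6],[0,0,-0.5]], twist=[[0,0,0],[0,0,0],[0,0,0],[0,0,0],[0,0,0]], grip=[0,0,0,0,0])

```text
time: 9.88
eef_pos: [0.5581, 0.3218, 0.2334]
orientation: [3.14, -0.001, 1.551]
contact_force: [0.9, 0.5, -0.0]
grip_width: 0.0001
grip_force: 0.0
```

```bash
python3 - <<'E'
from h import *
s=r.observe();print(s['time'],np.round(s['eef_pos'],4),np.round(s['orientation'],3),s['grip_width'],s['grip_force'])
c=Rp(RP,[0,.078,0])[0][:2]; d=Rp(RP,[-.06,.078,0])[0][:2];print(c)
plan([([.44,.22,.23],.95,5,0),([*d,.23],.35,5,0),([*c,.21],.086,3,0),([*c,.13],.086,3,0),([*c,.108],.086,2,0)])
E
```

```text
9.875 [0.5581 0.3218 0.2334] [ 3.140e+00 -1.000e-03  1.551e+00] 7.859903384325612e-05 0.0
[0.47630027 0.02321173]
travel [[-0.26,-0.29,0.01],[-0.29,-0.26,0.01],[-0.32,-0.22,0.01],[-0.35,-0.18,0.01],[-0.37,-0.13,0.0]] twist [[0,0,0.23],[0,0,0.23],[0,0,0.23],[0,0,0.23],[0,0,0.23]] grip [0, 0, 0, 0, 0] -> [0.44 0.22 0.23] 0.949 
travel [[-0.44,0.25,0.0],[-0.41,0.3,0.0],[-0.37,0.34,0.0],[-0.33,0.39,0.0],[-0.28,0.42,0.0]] twist [[0,0,0.23],[0,0,0.23],[0,0,0.23],[0,0,0.23],[0,0,0.22]] grip [0, 0, 0, 0, 0] -> [0.417 0.018 0.23 ] 0.352 
travel [[0.24,0.07,0.08],[0.24,0.04,0.09],[0.25,0.02,0.08]] twist [[0,0,0.17],[0,0,0.17],[0,0,0.17]] grip [0, 0, 0] -> [0.476 0.024 0.21 ] 0.085 
travel [[0.0,0.0,0.33],[0.0,0.0,0.34],[0.0,0.0,0.33]] twist [[0,0,-0.0],[0,0,-0.0],[0,0,-0.0]] grip [0, 0, 0] -> [0.476 0.024 0.13 ] 0.085 
travel [[0.0,0.0,0.14],[0.0,0.0,0.14]] twist [[0,0,-0.0],[0,0,-0.0]] grip [0, 0] -> [0.476 0.024 0.108] 0.085
```

```bash
python3 - <<'E'
from h import *
f=shot('side','s2'); cv2.imwrite('pics/s2c.png',cv2.resize(f['pixels'][190:360,190:400,::-1],None,fx=3,fy=3,interpolation=2))
for n,f,b in (('T',shot('top','t2'),(180,170,275,262)),('S',f,(215,235,345,345))):
  for o in tubes(f,b): print(n,np.round(o[0],3),round(o[1],3),np.round(o[3]),o[4])
E
```

```text
T [0.593 0.37 ] -2.095 [367. 523.] 427
T [0.457 0.409] 0.303 [607. 607.] 2282
T [0.411 0.213] 1.171 [285. 180.] 135
S [0.402 0.188] -1.967 [69. 55.] 185
S [0.561 0.324] 1.58 [ 64. 177.] 180
S [0.424 0.349] -0.429 [248. 126.] 226
```

View pics/s2c.png

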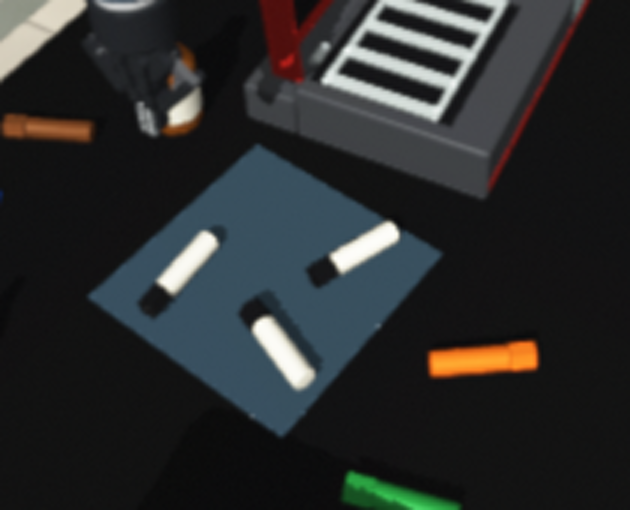

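The side picture shows all three tubes unmoved and the gripper empty in the air. I'll go back down with the fingers open and look before closing.

Call:
play_rows(travel=[[0,0,0],[0,0,0.5],[0,0,0.6],[0,0,0.6],[0,0,0.5]], twist=[[0,0,0],[0,0,0],[0,0,0],[0,0,0],[0,0,0]], grip=[0.6,0.6,0.6,0.6,0.6])

```text
time: 10.6
eef_pos: [0.556, 0.3206, 0.0515]
orientation: [-3.138, 0.002, 1.551]
contact_force: [1.1, -0.5, -0.2]
grip_width: 0.0511
grip_force: 0.0
```

Call:
play_rows(travel=[[0,0,0.3],[0,0,0]], twist=[[0,0,0],[0,0,0]], grip=[0.6,0.6])

```text
time: 10.85
eef_pos: [0.5552, 0.3202, 0.0276]
orientation: [-3.135, 0.004, 1.551]
contact_force: [0.7, 0.6, -0.1]
grip_width: 0.0512
grip_force: 0.0
```

```bash
python3 - <<'E'
from h import *
f=shot('side','s3'); s=r.observe();print(np.round(s['eef_pos'],4),s['grip_width'],s['contact_force'])
print((proj(f,[s['eef_pos'],[.56,.326,.0155],np.array(s['eef_pos'])-[0,0,.022]])-[190,180])*4)
cv2.imwrite('pics/s3c.png',cv2.resize(f['pixels'][180:320,190:340,::-1],None,fx=4,fy=4,interpolation=2))
E
```

```text
[0.5566 0.3209 0.0294] 0.051222524682970484 [ 0.24900704 -0.26245801  0.29115471]
[[245.7207722  386.53721279]
 [240.41827777 399.92607172]
 [248.94532724 403.24604726]]
```

View pics/s3c.png

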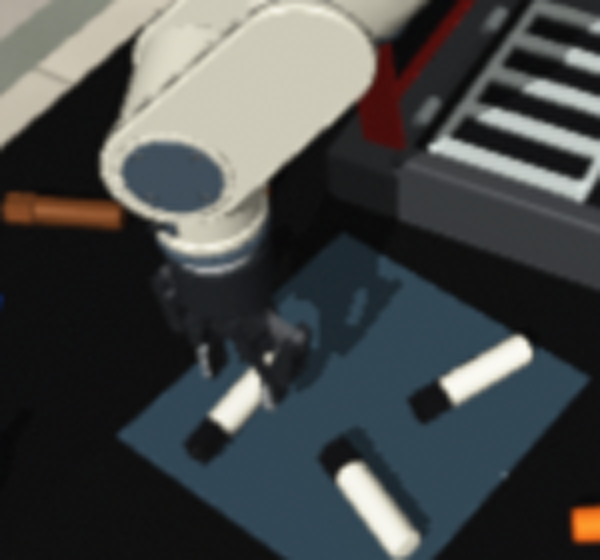

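The fingers straddle tube 1, with visible tips at (207,370) and (268,405), and they look higher than the text implies. I'll lower in small guarded steps and then close.

Call:
play_rows(travel=[[0,0,0.03],[0,0,0.03],[0,0,0]], twist=[[0,0,0],[0,0,0],[0,0,0]], grip=[0.6,0.6,0.6])

```text
time: 11.28
eef_pos: [0.5582, 0.3218, 0.0272]
orientation: [3.141, -0.0, 1.551]
contact_force: [0.2, 0.5, -0.1]
grip_width: 0.0511
grip_force: 0.0
```

```bash
python3 - <<'E'
from h import *
f=shot('side'); s=r.observe();print(np.round(s['eef_pos'],4),np.round(s['contact_force'],1))
p=np.array(s['eef_pos'])
for z in (p[2]-.02,p[2]-.01,p[2],p[2]+.01):
  print(round(z,3),np.round((proj(f,[[p[0]+.033,p[1],z],[p[0]-.033,p[1],z]])-[190,180])*4).tolist())
E
```

```text
[0.5582 0.3218 0.0271] [ 0. -0.  0.]
0.007 [[214.0, 387.0], [280.0, 421.0]]
0.017 [[212.0, 379.0], [279.0, 413.0]]
0.027 [[211.0, 371.0], [277.0, 406.0]]
0.037 [[209.0, 364.0], [276.0, 398.0]]
```

Call:
play_rows(travel=[[0,0,0.03],[0,0,0.03]], twist=[[0,0,0],[0,0,0]], grip=[0.6,0.6])

```text
time: 11.58
eef_pos: [0.558, 0.3217, 0.0217]
orientation: [3.141, -0.0, 1.551]
contact_force: [-0.0, 0.7, -0.9]
grip_width: 0.0513
grip_force: 0.0
```

Call:
play_rows(travel=[[0,0,0],[0,0,0],[0,0,0],[0,0,0],[0,0,0]], twist=[[0,0,0],[0,0,0],[0,0,0],[0,0,0],[0,0,0]], grip=[0,0,0,0,0])

```text
time: 12.2
eef_pos: [0.5595, 0.3224, 0.0232]
orientation: [3.139, -0.002, 1.551]
contact_force: [0.7, -0.8, 7.3]
grip_width: -0.0001
grip_force: 3.6
```

View now.

```bash
python3 - <<'E'
from h import *
f=shot('side','s4'); T=shot('top','t4')
a=cv2.resize(f['pixels'][240:320,200:320,::-1],None,fx=5,fy=5,interpolation=2)
b=cv2.resize(T['pixels'][175:265,180:270,::-1],(400,400),interpolation=2)
c=np.zeros((400,1000,3),np.uint8);c[:,:600]=a;c[:,600:]=b
cv2.imwrite('pics/st4.png',cv2.resize(c,(800,320)))
for o in tubes(f,(215,235,345,345)): print(np.round(o[0],3),round(o[1],3),np.round(o[3]),o[4])
E
```

```text
[0.709 0.21 ] 0.552 [119.  60.] 194
[0.402 0.188] -1.967 [61. 46.] 176
[0.558 0.328] 1.358 [ 60. 157.] 103
[0.425 0.348] -0.417 [266. 105.] 211
```

View pics/st4.png

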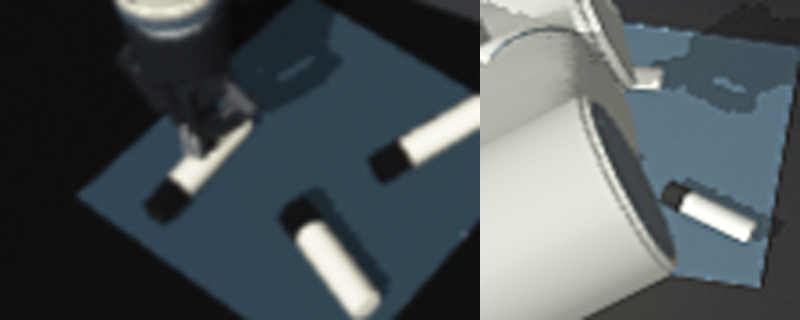

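Call:
play_rows(travel=[[0,0,-0.3],[0,-0.3,0],[0,-0.3,0],[0,0,0]], twist=[[0,0,0],[0,0,0],[0,0,0],[0,0,0]], grip=[0,0,0,0])

```text
time: 12.8
eef_pos: [0.5084, 0.3225, 0.0457]
orientation: [-3.14, 0.001, 1.552]
contact_force: [0.2, -0.4, -0.3]
grip_width: 0.0002
grip_force: 0.0
```

Call:
play_rows(travel=[[0,0,0.2],[0,0,0.1],[0,0,0]], twist=[[0,0,0],[0,0,0],[0,0,0]], grip=[0,0,0])

```text
time: 13.18
eef_pos: [0.5098, 0.3221, 0.0203]
orientation: [-3.14, 0.001, 1.55]
contact_force: [-0.3, 0.3, -1.1]
grip_width: -0.0003
grip_force: 0.0
```

```bash
python3 - <<'E'
from h import *
f=shot('side','s5');T=shot('top'); s=r.observe();p=np.array(s['eef_pos']);print(np.round(p,4),np.round(s['contact_force'],1))
x0,y0=235,235
for z in(-.022,0,.03): print(z,np.round((proj(f,p+[0,0,z])[0]-[x0,y0])*8))
cv2.imwrite('pics/s5c.png',cv2.resize(f['pixels'][y0:y0+70,x0:x0+90,::-1],None,fx=8,fy=8,interpolation=2))
for n,g,b in (('T',T,(180,170,275,262)),('S',f,(215,235,345,345))):
  for o in tubes(g,b): print(n,np.round(o[0],3),round(o[1],3),np.round(o[3]),o[4])
E
```

```text
[0.5102 0.3225 0.0213] [ 0.4  0.3 -0.5]
-0.022 [231. 430.]
0 [226. 397.]
0.03 [218. 351.]
T [0.482 0.404] 0.224 [667. 519.] 2691
T [0.557 0.286] -1.61 [240. 560.] 77
T [0.411 0.213] 1.165 [183. 307.] 136
S [0.676 0.208] 0.282 [528. 130.] 290
S [0.402 0.188] -1.967 [62. 48.] 176
S [0.561 0.341] 1.626 [ 75. 103.] 101
S [0.425 0.348] -0.42 [266. 108.] 212
```

View pics/s5c.png

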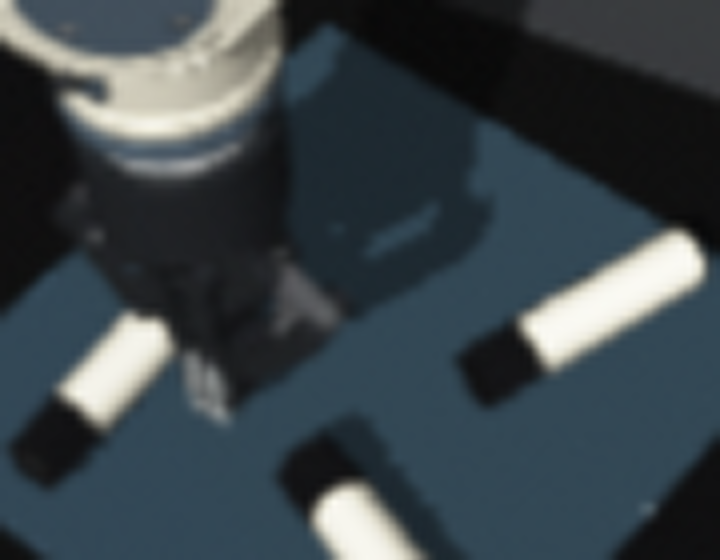

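The closed tip is at (215,415), about 2 px from where I predicted it, with no contact yet. I'll probe the mat to find the true fingertip offset.

Call:
play_rows(travel=[[0,0,0.04],[0,0,0]], twist=[[0,0,0],[0,0,0]], grip=[0,0])

```text
time: 13.52
eef_pos: [0.51, 0.3226, 0.0185]
orientation: [-3.142, 0.0, 1.551]
contact_force: [0.6, 1.1, -0.1]
grip_width: -0.0002
grip_force: 0.0
```

Call:
play_rows(travel=[[0,0,0.04],[0,0,0]], twist=[[0,0,0],[0,0,0]], grip=[0,0])

```text
time: 13.78
eef_pos: [0.5098, 0.3226, 0.0152]
orientation: [-3.141, 0.0, 1.551]
contact_force: [0.3, 0.1, 0.7]
grip_width: 0.0004
grip_force: 0.0
```

Call:
play_rows(travel=[[0,0,0.04],[0,0,0]], twist=[[0,0,0],[0,0,0]], grip=[0,0])

```text
time: 14.02
eef_pos: [0.5098, 0.3226, 0.0119]
orientation: [-3.141, 0.0, 1.551]
contact_force: [-0.7, -0.5, 0.2]
grip_width: 0.0001
grip_force: 0.0
```

Call:
play_rows(travel=[[0,0,0.04],[0,0,0]], twist=[[0,0,0],[0,0,0]], grip=[0,0])

```text
time: 14.28
eef_pos: [0.5098, 0.3226, 0.0086]
orientation: [-3.141, 0.0, 1.551]
contact_force: [-0.1, 0.3, 1.0]
grip_width: -0.0
grip_force: 0.0
```

Call:
play_rows(travel=[[0,0,0.04],[0,0,0]], twist=[[0,0,0],[0,0,0]], grip=[0,0])

```text
time: 14.52
eef_pos: [0.5098, 0.3226, 0.0054]
orientation: [-3.141, 0.0, 1.551]
contact_force: [0.0, 1.0, -0.1]
grip_width: 0.0002
grip_force: 0.0
```

Call:
play_rows(travel=[[0,0,0.03],[0,0,0]], twist=[[0,0,0],[0,0,0]], grip=[0,0])

```text
time: 14.78
eef_pos: [0.5098, 0.3226, 0.0031]
orientation: [-3.141, 0.0, 1.551]
contact_force: [-1.0, -0.6, -0.5]
grip_width: -0.0002
grip_force: 0.0
```

Call:
play_rows(travel=[[0,0,0.03],[0,0,0]], twist=[[0,0,0],[0,0,0]], grip=[0,0])

```text
time: 15.02
eef_pos: [0.5099, 0.3226, 0.0007]
orientation: [-3.141, 0.0, 1.551]
contact_force: [0.1, 0.0, 0.1]
grip_width: 0.0003
grip_force: 0.0
```

Call:
play_rows(travel=[[0,0,0.03],[0,0,0]], twist=[[0,0,0],[0,0,0]], grip=[0,0])

```text
time: 15.28
eef_pos: [0.51, 0.3227, -0.0016]
orientation: [-3.142, 0.0, 1.551]
contact_force: [-0.2, -0.9, -0.6]
grip_width: -0.0001
grip_force: 0.0
```

```bash
python3 - <<'E'
from h import *
f=shot('side','s6'); s=r.observe();p=np.array(s['eef_pos']);print(np.round(p,4),np.round(s['contact_force'],1),np.round(s['joint_pos'],3))
x0,y0=235,235
for z in(-.022,0,.03): print(z,np.round((proj(f,p+[0,0,z])[0]-[x0,y0])*8))
cv2.imwrite('pics/s6c.png',cv2.resize(f['pixels'][y0:y0+70,x0:x0+90,::-1],None,fx=8,fy=8,interpolation=2))
E
```

```text
[ 0.5099  0.3227 -0.0015] [-0.3 -0.2 -0.1] [0.544 0.718 1.771 0.    0.653 0.565]
-0.022 [237. 464.]
0 [232. 432.]
0.03 [224. 387.]
```

View pics/s6c.png

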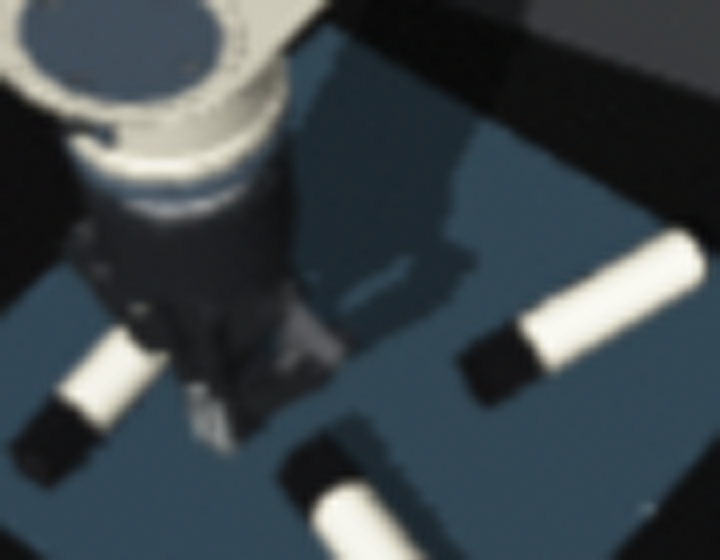

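The tip is now at (225,450). There's still no contact at a reported z of -0.0015, so the reported z doesn't match the text's finger length. I'll keep probing until it touches.

Call:
play_rows(travel=[[0,0,0.03],[0,0,0]], twist=[[0,0,0],[0,0,0]], grip=[0,0])

```text
time: 15.58
eef_pos: [0.5101, 0.3227, -0.0018]
orientation: [3.142, 0.0, 1.551]
contact_force: [-5.6, -2.6, 21.4]
grip_width: 0.0001
grip_force: 10.6
```

Call:
play_rows(travel=[[0,0,0.03],[0,0,0]], twist=[[0,0,0],[0,0,0]], grip=[0,0])

```text
time: 15.82
eef_pos: [0.5102, 0.3228, -0.0019]
orientation: [3.141, -0.0, 1.551]
contact_force: [-11.0, -7.2, 44.6]
grip_width: 0.0002
grip_force: 22.1
```

```bash
python3 - <<'E'
from h import *
s=r.observe();p=np.array(s['eef_pos']);print(np.round(p,4),np.round(s['contact_force'],2),np.round(s['joint_efforts'],1))
for t in ('top','side'):
  f=shot(t,t+'7'); uv=proj(f,[p,p+[0,0,.1],p+[0,0,.2]]); print(t,np.round(uv,1).tolist())
E
```

```text
[ 0.5102  0.3228 -0.0019] [-11.02  -7.25  44.64] [  0.1 -38.3 -16.7   0.1  -4.2   0. ]
top [[218.1, 209.0], [211.7, 204.3], [204.5, 198.8]]
side [[263.9, 289.0], [260.7, 269.5], [257.1, 247.6]]
```

The mat (z 0.003) is touched at a reported z of -0.0018, so the tips are about 27 mm higher than the report plus the text implies. The pictures also suggest a sideways bias of about (-4, +13) mm here. I'll back off and measure the bias numerically.

Call:
play_rows(travel=[[0,0,-0.1],[0,0,-0.5],[0,0,-0.6],[0,0,-0.6],[0,0,0]], twist=[[0,0,0],[0,0,0],[0,0,0],[0,0,0],[0,0,0]], grip=[0,0,0,0,0])

```text
time: 16.55
eef_pos: [0.5124, 0.3241, 0.1418]
orientation: [3.135, -0.004, 1.551]
contact_force: [1.1, -0.5, -0.7]
grip_width: -0.0003
grip_force: 0.0
```

```bash
python3 - <<'E'
from h import *
s=r.observe();print(np.round(s['eef_pos'],4),np.round(s['contact_force'],2))
S=shot('side','s8');T=shot('top','t8')
x0,y0=215,200
a=cv2.resize(S['pixels'][y0:y0+100,x0:x0+100,::-1],(500,500),interpolation=2)
b=cv2.resize(T['pixels'][170:270,160:220+0,::-1],(300,500),interpolation=2)
cv2.imwrite('pics/st8.png',np.hstack([a,b]))
p=np.array(s['eef_pos'])+[0,0,.027]
for q in ([0,0,-.022],[-.004,.013,-.022],[-.004,.013,.05],[-.004,.013,.15]): print(q,np.round((proj(S,p+q)[0]-[x0,y0])*5),np.round((proj(T,p+q)[0]-[160,170])*5))
E
```

```text
[0.5124 0.3241 0.1418] [ 1.11 -0.49 -0.66]
[0, 0, -0.022] [216. 296.] [240. 155.]
[-0.004, 0.013, -0.022] [208. 314.] [221. 160.]
[-0.004, 0.013, 0.05] [193. 232.] [193. 140.]
[-0.004, 0.013, 0.15] [172. 105.] [148. 108.]
```

View pics/st8.png

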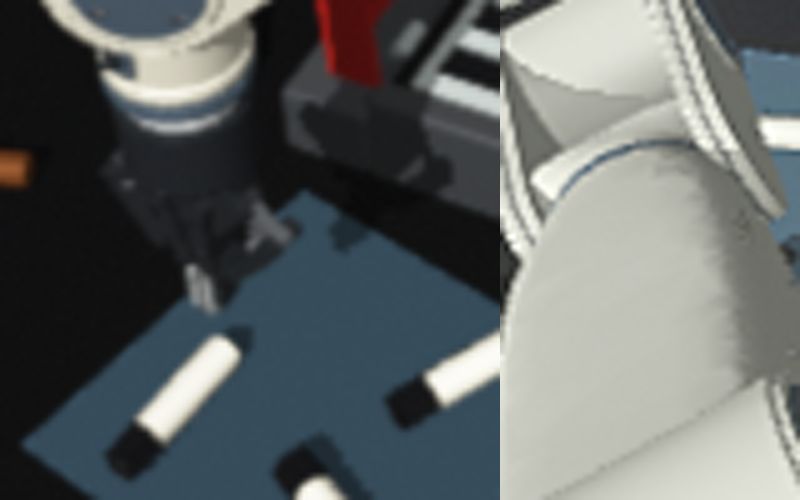

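The tip is at (210,308). A bias of about (-3, +10, +27) mm predicts that well, so I'll apply it to the tube 1 grasp.

```bash
cat >> h.py <<'E'
B=np.array([-.003,.010,.027])
def rep(x,y,z): return np.array([x,y,z])-B   # true -> reported
E
python3 - <<'E'
from h import *
plan([(rep(.56,.326,.09),1.55,3,.6),(rep(.56,.326,.031),1.55,3,.6)])
E
```

```text
travel [[-0.02,0.22,0.31],[-0.02,0.22,0.31],[-0.03,0.22,0.32]] twist [[0,0,0.0],[0,0,0.0],[0,0,0.0]] grip [0.6, 0.6, 0.6] -> [0.563 0.316 0.063] 1.551 
travel [[0.0,0.0,0.24],[0.0,0.0,0.25],[0.0,0.0,0.24]] twist [[0,0,0.0],[0,0,0.0],[0,0,0.0]] grip [0.6, 0.6, 0.6] -> [0.563 0.316 0.004] 1.551
```

Call:
play_rows(travel=[[-0.02,0.22,0.31],[-0.02,0.22,0.31],[-0.03,0.22,0.32],[0,0,0]], twist=[[0,0,0],[0,0,0],[0,0,0],[0,0,0]], grip=[0.6,0.6,0.6,0.6])

```text
time: 17.15
eef_pos: [0.5609, 0.3144, 0.0585]
orientation: [-3.136, 0.003, 1.55]
contact_force: [0.0, 0.6, 0.8]
grip_width: 0.0512
grip_force: 0.0
```

Call:
play_rows(travel=[[0,0,0.24],[0,0,0.25],[0,0,0.24],[0,0,0]], twist=[[0,0,0],[0,0,0],[0,0,0],[0,0,0]], grip=[0.6,0.6,0.6,0.6])

```text
time: 17.65
eef_pos: [0.561, 0.3154, 0.002]
orientation: [-3.138, 0.002, 1.551]
contact_force: [0.3, -1.0, -0.3]
grip_width: 0.051
grip_force: 0.0
```

Call:
play_rows(travel=[[0,0,0],[0,0,0],[0,0,0],[0,0,0],[0,0,0]], twist=[[0,0,0],[0,0,0],[0,0,0],[0,0,0],[0,0,0]], grip=[0,0,0,0,0])

```text
time: 18.27
eef_pos: [0.5632, 0.3163, 0.0049]
orientation: [3.14, -0.001, 1.551]
contact_force: [0.2, -0.2, 6.7]
grip_width: 0.0235
grip_force: 39.1
```

Call:
play_rows(travel=[[0,0,-0.2],[0,0,-0.5],[0,0,-0.6],[0,0,-0.6],[0,0,-0.5]], twist=[[0,0,0],[0,0,0],[0,0,0],[0,0,0],[0,0,0]], grip=[0,0,0,0,0])

```text
time: 18.9
eef_pos: [0.5627, 0.316, 0.199]
orientation: [3.14, -0.001, 1.551]
contact_force: [0.8, 0.8, -1.5]
grip_width: 0.0238
grip_force: 38.9
```

```bash
python3 - <<'E'
from h import *
s=r.observe();print(np.round(s['eef_pos'],4),s['grip_width'],s['grip_force'])
S=shot('side','s9');T=shot('top','t9')
for o in tubes(S,(150,150,345,345)): print(np.round(o[0],3),round(o[1],3),o[4],np.round(o[5]))
c=Rp(RP,[0,.078,0])[0][:2]; d=Rp(RP,[-.06,.078,0])[0][:2]
plan([(rep(.44,.22,.24),.95,5,0),(rep(*d,.24),.35,5,0),(rep(*c,.17),.086,4,0)])
E
```

```text
[0.5627 0.316  0.199 ] 0.023792937987746208 38.88553977012634
[1.057 0.008] -1.637 6249 [200. 178.]
[ 0.537 -0.124] -1.229 817 [325. 202.]
[0.694 0.218] 1.948 101 [240. 239.]
[0.402 0.188] -1.967 185 [311. 272.]
[0.402 0.312] -0.422 219 [296. 301.]
[0.686 0.591] 2.505 638 [158. 324.]
travel [[-0.27,-0.3,-0.03],[-0.31,-0.26,-0.03],[-0.34,-0.23,-0.02],[-0.36,-0.18,-0.03],[-0.39,-0.14,-0.02]] twist [[0,0,0.23],[0,0,0.23],[0,0,0.23],[0,0,0.23],[0,0,0.23]] grip [0, 0, 0, 0, 0] -> [0.443 0.21  0.213] 0.948 
travel [[-0.44,0.25,-0.0],[-0.41,0.3,-0.0],[-0.37,0.34,-0.0],[-0.33,0.39,-0.0],[-0.29,0.42,-0.0]] twist [[0,0,0.23],[0,0,0.23],[0,0,0.23],[0,0,0.23],[0,0,0.22]] grip [0, 0, 0, 0, 0] -> [0.419 0.008 0.213] 0.352 
travel [[0.18,0.05,0.22],[0.19,0.04,0.22],[0.19,0.02,0.22],[0.18,0.02,0.21]] twist [[0,0,0.13],[0,0,0.13],[0,0,0.12],[0,0,0.13]] grip [0, 0, 0, 0] -> [0.479 0.013 0.143] 0.085
```

Call:
play_rows(travel=[[-0.27,-0.3,-0.03],[-0.31,-0.26,-0.03],[-0.34,-0.23,-0.02],[-0.36,-0.18,-0.03],[-0.39,-0.14,-0.02]], twist=[[0,0,0.23],[0,0,0.23],[0,0,0.23],[0,0,0.23],[0,0,0.23]], grip=[0,0,0,0,0])

```text
time: 19.62
eef_pos: [0.439, 0.2075, 0.2063]
orientation: [-3.141, 0.001, 0.945]
contact_force: [0.3, -0.0, -0.7]
grip_width: 0.0239
grip_force: 38.9
```

Call:
play_rows(travel=[[-0.44,0.25,0],[-0.41,0.3,0],[-0.37,0.34,0],[-0.33,0.39,0],[-0.29,0.42,0]], twist=[[0,0,0.23],[0,0,0.23],[0,0,0.23],[0,0,0.23],[0,0,0.22]], grip=[0,0,0,0,0])

```text
time: 20.25
eef_pos: [0.4157, 0.0056, 0.2063]
orientation: [-3.141, 0.001, 0.348]
contact_force: [0.2, -0.1, -0.9]
grip_width: 0.0234
grip_force: 38.9
```

Call:
play_rows(travel=[[0.18,0.05,0.22],[0.19,0.04,0.22],[0.19,0.02,0.22],[0.18,0.02,0.21],[0,0,0]], twist=[[0,0,0.13],[0,0,0.13],[0,0,0.12],[0,0,0.13],[0,0,0]], grip=[0,0,0,0,0])

```text
time: 20.88
eef_pos: [0.4759, 0.0115, 0.1358]
orientation: [-3.141, 0.003, 0.085]
contact_force: [-0.9, -1.5, -0.4]
grip_width: 0.0239
grip_force: 38.9
```

```bash
python3 - <<'E'
from h import *
s=r.observe();p=np.array(s['eef_pos']);print(np.round(p,4),np.round(s['orientation'],3),s['grip_width'],s['grip_force'])
S=shot('side','s10');T=shot('top','t10')
a=cv2.resize(S['pixels'][140:260,260:380,::-1],(480,480),interpolation=2)
b=cv2.resize(T['pixels'][160:250,270:350,::-1],(320,360),interpolation=2); c=np.zeros((480,800,3),np.uint8);c[:,:480]=a;c[:360,480:]=b
cv2.imwrite('pics/st10.png',c)
for bb in ([0,0,.027],B): 
  for zz in (-.0125,): 
    q=p+bb+[0,0,zz]; u=np.array([np.cos(.086),np.sin(.086),0])
    X=[q-u*.0525,q+u*.0265,q+u*.0525]; print(bb,'S',np.round((proj(S,X)-[260,140])*4).tolist(),'T',np.round((proj(T,X)-[270,160])*4+[480,0]).tolist())
E
```

```text
[0.4759 0.0115 0.1358] [-3.141e+00  3.000e-03  8.500e-02] 0.023903802048274508 38.88688266277313
[0, 0, 0.027] S [[305.0, 258.0], [221.0, 232.0], [193.0, 223.0]] T [[582.0, 273.0], [578.0, 185.0], [576.0, 156.0]]
[-0.003  0.01   0.027] S [[303.0, 267.0], [218.0, 240.0], [190.0, 231.0]] T [[570.0, 276.0], [566.0, 188.0], [565.0, 159.0]]
```

View pics/st10.png

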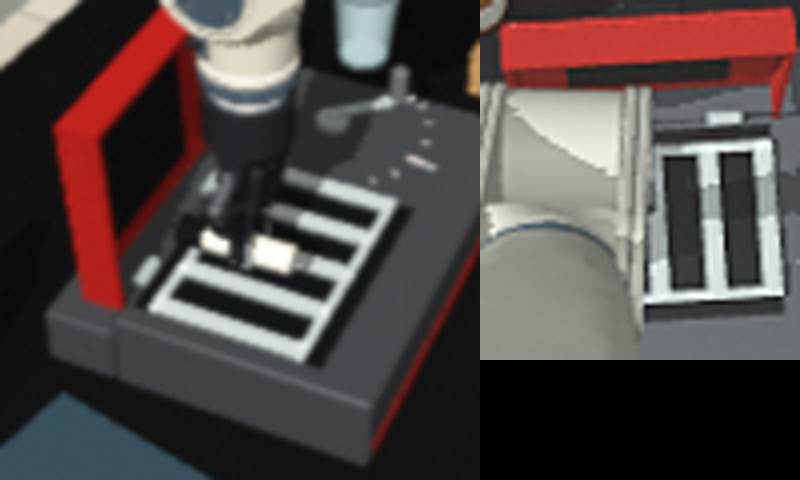

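The tube hangs over channel 1, with its tail at (298,262) and the cap to the hinge side. It matches the biased prediction across the channel and is about 6 mm too far back along it. The lever knob at (398,80) is on the far side from the lid.

```bash
python3 - <<'E'
from h import *
s=r.observe();p=np.array(s['eef_pos']);print(np.round(p,4),np.round(s['orientation'],3))
c=Rp(RP,[-.005,.078,0])[0][:2]-B[:2]
plan([([*c,.105],.086,3,0),([*c,.083],.086,3,0)])
E
```

```text
[0.4757 0.0114 0.1369] [-3.141e+00  1.000e-03  8.600e-02]
travel [[-0.01,-0.01,0.13],[-0.0,-0.0,0.13],[-0.01,-0.01,0.14]] twist [[0,0,-0.0],[0,0,-0.0],[0,0,-0.0]] grip [0, 0, 0] -> [0.474 0.013 0.105] 0.086 
travel [[0.0,0.0,0.09],[0.0,0.0,0.09],[0.0,0.0,0.09]] twist [[0,0,-0.0],[0,0,-0.0],[0,0,-0.0]] grip [0, 0, 0] -> [0.474 0.013 0.083] 0.086
```

Call:
play_rows(travel=[[-0.03,-0.01,0.13],[-0.02,0,0.13],[-0.01,-0.01,0.14],[0,0,0]], twist=[[0,0,0],[0,0,0],[0,0,0],[0,0,0]], grip=[0,0,0,0])

```text
time: 21.48
eef_pos: [0.4707, 0.0127, 0.1039]
orientation: [-3.141, 0.002, 0.085]
contact_force: [-0.3, -0.4, -0.6]
grip_width: 0.0237
grip_force: 38.9
```

Call:
play_rows(travel=[[0,0,0.09],[0,0,0.09],[0,0,0.06],[0,0,0]], twist=[[0,0,0],[0,0,0],[0,0,0],[0,0,0]], grip=[0,0,0,0])

```text
time: 21.98
eef_pos: [0.4716, 0.0127, 0.0854]
orientation: [-3.141, 0.001, 0.084]
contact_force: [0.1, -0.4, -0.2]
grip_width: 0.0235
grip_force: 38.9
```

Call:
play_rows(travel=[[0,0,0.03],[0,0,0]], twist=[[0,0,0],[0,0,0]], grip=[0,0])

```text
time: 22.22
eef_pos: [0.4719, 0.0133, 0.0839]
orientation: [-3.141, -0.001, 0.084]
contact_force: [-0.2, 5.5, 5.6]
grip_width: 0.0231
grip_force: 39.1
```

Call:
play_rows(travel=[[0,0,0],[0,0,0],[0,0,0],[0,0,-0.2],[0,0,-0.4]], twist=[[0,0,0],[0,0,0],[0,0,0],[0,0,0],[0,0,0]], grip=[0.42,0.42,0.42,0.42,0.42])

```text
time: 22.85
eef_pos: [0.4709, 0.0126, 0.1317]
orientation: [-3.141, 0.002, 0.084]
contact_force: [-0.3, 1.1, 0.7]
grip_width: 0.036
grip_force: 0.0
```

Call:
play_rows(travel=[[0,0,-0.5],[0,0,-0.5],[-0.6,0,0],[-0.6,0,0],[0,0,0]], twist=[[0,0,0],[0,0,0],[0,0,0],[0,0,0],[0,0,0]], grip=[0.42,0.42,0.42,0.42,0.6])

```text
time: 23.48
eef_pos: [0.3726, 0.0044, 0.2118]
orientation: [-3.142, 0.001, 0.084]
contact_force: [0.6, -0.1, -0.3]
grip_width: 0.0508
grip_force: 0.0
```

```bash
python3 - <<'E'
from h import *
s=r.observe();p=np.array(s['eef_pos']);print(np.round(p,4),np.round(s['orientation'],3))
S=shot('side','s11');T=shot('top','t11')
for n,f,b in (('T',T,(180,170,275,262)),('S',S,(215,235,345,345))):
  for o in tubes(f,b): print(n,np.round(o[0],3),round(o[1],3),np.round(o[3]),o[4])
# tubes in bed: yellowish-white saturation; list white comps around bed at z .0925, reader frame
a=cv2.resize(S['pixels'][150:250,280:380,::-1],(400,400),interpolation=2)
b=cv2.resize(T['pixels'][165:265,275:375,::-1],(400,400),interpolation=2)
cv2.imwrite('pics/st11.png',np.hstack([a,b]))
E
```

```text
[0.3726 0.0044 0.2118] [-3.142e+00  1.000e-03  8.400e-02]
T [0.419 0.122] -0.045 [571. 450.] 360
T [0.411 0.213] 1.154 [170. 293.] 136
T [0.391 0.292] -0.362 [163. 151.] 151
S [0.403 0.188] -1.963 [73. 44.] 184
S [0.394 0.293] -0.391 [156. 105.] 218
```

View pics/st11.png

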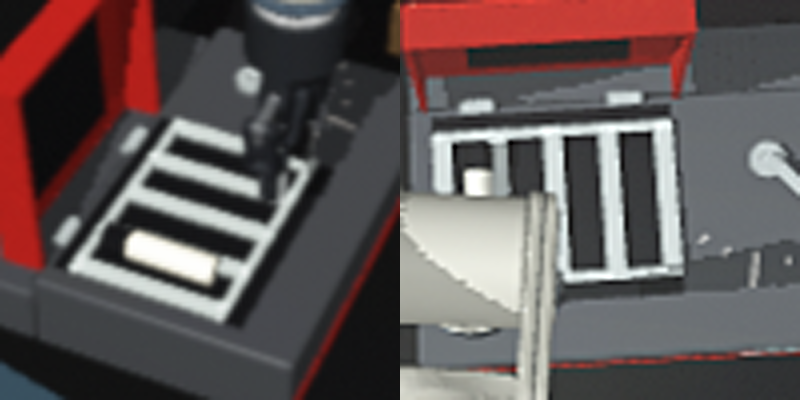

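Tube 1 lies in channel 1 with its cap to the hinge (body at (125–218, 245–270) in the side crop). Tube 2 was knocked and is now at about (0.392, 0.2925). It is next, picked with the half-turned wrist.

```bash
python3 - <<'E'
from h import *
S=shot('side');T=shot('top')
for n,f,b in (('T',T,(180,170,275,262)),('S',S,(215,235,345,345))):
  for o in tubes(f,b): print(n,np.round(o[0],4),round(o[1],3),round(o[2],3),o[4])
ya=-.375; g=np.array([.392,.2925])-.008*np.array([np.cos(ya),np.sin(ya)])
plan([(rep(.36,.07,.23),.95,5,.5),(rep(.37,.2,.22),1.85,5,.5),(rep(*g,.12),ya+np.pi,5,.5),(rep(*g,.031),ya+np.pi,3,.5)])
E
```

```text
T [0.4211 0.1223] -0.037 0.196 371
T [0.4114 0.2131] 1.154 0.082 137
T [0.3911 0.292 ] -0.362 0.081 151
S [0.4025 0.1878] -1.963 0.083 184
S [0.3944 0.2931] -0.391 0.09 218
travel [[-0.02,-0.14,0.02],[-0.0,-0.14,0.02],[0.02,-0.14,0.02],[0.05,-0.14,0.03],[0.07,-0.13,0.02]] twist [[0,0,-0.33],[0,0,-0.33],[0,0,-0.33],[0,0,-0.33],[0,0,-0.33]] grip [0.5, 0.5, 0.5, 0.5, 0.5] -> [0.363 0.06  0.203] 0.948 
travel [[0.28,-0.17,0.03],[0.3,-0.12,0.02],[0.32,-0.06,0.03],[0.33,0.0,0.02],[0.32,0.06,0.03]] twist [[0,0,-0.34],[0,0,-0.35],[0,0,-0.34],[0,0,-0.35],[0,0,-0.34]] grip [0.5, 0.5, 0.5, 0.5, 0.5] -> [0.373 0.19  0.193] 1.849 
travel [[0.22,0.1,0.25],[0.2,0.14,0.25],[0.17,0.17,0.25],[0.13,0.2,0.25],[0.09,0.22,0.25]] twist [[0,0,-0.35],[0,0,-0.35],[0,0,-0.35],[0,0,-0.35],[0,0,-0.35]] grip [0.5, 0.5, 0.5, 0.5, 0.5] -> [0.387 0.285 0.093] 2.765 
travel [[-0.0,0.0,0.37],[-0.0,0.0,0.37],[-0.0,0.0,0.37]] twist [[0,0,-0.0],[0,0,-0.0],[0,0,-0.0]] grip [0.5, 0.5, 0.5] -> [0.387 0.285 0.004] 2.765
```

Call:
play_rows(travel=[[-0.02,-0.14,0.02],[0,-0.14,0.02],[0.02,-0.14,0.02],[0.05,-0.14,0.03],[0.07,-0.13,0.02]], twist=[[0,0,-0.33],[0,0,-0.33],[0,0,-0.33],[0,0,-0.33],[0,0,-0.33]], grip=[0.5,0.5,0.5,0.5,0.5])

```text
time: 24.3
eef_pos: [0.3622, 0.0607, 0.2025]
orientation: [3.141, -0.0, 0.954]
contact_force: [-0.2, 0.5, -0.4]
grip_width: 0.0426
grip_force: 0.0
```

Call:
play_rows(travel=[[0.28,-0.17,0.03],[0.3,-0.12,0.02],[0.32,-0.06,0.03],[0.33,0,0.02],[0.32,0.06,0.03]], twist=[[0,0,-0.34],[0,0,-0.35],[0,0,-0.34],[0,0,-0.35],[0,0,-0.34]], grip=[0.5,0.5,0.5,0.5,0.5])

```text
time: 24.92
eef_pos: [0.3723, 0.1918, 0.1921]
orientation: [3.141, -0.0, 1.855]
contact_force: [1.2, -0.3, 0.4]
grip_width: 0.0428
grip_force: 0.0
```

Call:
play_rows(travel=[[0.22,0.1,0.25],[0.2,0.14,0.25],[0.17,0.17,0.25],[0.13,0.2,0.25],[0.09,0.22,0.25]], twist=[[0,0,-0.35],[0,0,-0.35],[0,0,-0.35],[0,0,-0.35],[0,0,-0.35]], grip=[0.5,0.5,0.5,0.5,0.5])

```text
time: 25.55
eef_pos: [0.387, 0.2867, 0.0911]
orientation: [3.141, 0.0, 2.772]
contact_force: [-0.7, -0.6, 0.2]
grip_width: 0.0425
grip_force: 0.0
```

```bash
python3 - <<'E'
from h import *
S=shot('side','s12')
for o in tubes(S,(215,235,345,345)): print(np.round(o[0],4),round(o[1],3),round(o[2],3),o[4])
ya=-.375; g=np.array([.392,.2925])-.008*np.array([np.cos(ya),np.sin(ya)])
s=r.observe();p=np.array(s['eef_pos']);print(np.round(p,4),np.round(s['orientation'],3),np.round(s['joint_pos'],2))
plan([(rep(*g,.031),ya+np.pi,4,.5)])
E
```

```text
[0.5311 0.1064] 0.64 0.096 168
[0.4009 0.1898] -1.972 0.08 136
[0.3944 0.2931] -0.392 0.09 214
[0.387  0.2879 0.0893] [-3.141e+00 -1.000e-03  2.779e+00] [ 0.61  0.44  2.03  0.    0.68 -0.59]
travel [[-0.0,-0.01,0.27],[-0.01,-0.01,0.27],[-0.0,-0.0,0.26],[-0.01,-0.01,0.27]] twist [[0,0,0.01],[0,0,0.0],[0,0,0.01],[0,0,0.0]] grip [0.5, 0.5, 0.5, 0.5] -> [0.388 0.285 0.004] 2.769
```

Call:
play_rows(travel=[[0,-0.01,0.27],[-0.01,-0.01,0.27],[0,0,0.26],[0,0,0.26],[0,0,0]], twist=[[0,0,0.01],[0,0,0],[0,0,0.01],[0,0,0],[0,0,0]], grip=[0.5,0.5,0.5,0.5,0.5])

```text
time: 26.22
eef_pos: [0.3859, 0.2832, 0.0062]
orientation: [-3.139, -0.001, 2.753]
contact_force: [-0.5, -0.6, 0.4]
grip_width: 0.0424
grip_force: 0.0
```

Call:
play_rows(travel=[[0,0,0],[0,0,0],[0,0,0],[0,0,0],[0,0,0]], twist=[[0,0,0],[0,0,0],[0,0,0],[0,0,0],[0,0,0]], grip=[0,0,0,0,0])

```text
time: 26.85
eef_pos: [0.3866, 0.2838, 0.0078]
orientation: [3.141, 0.001, 2.755]
contact_force: [0.5, -0.2, 4.4]
grip_width: 0.0232
grip_force: 39.7
```

Call:
play_rows(travel=[[0,0,-0.2],[0,0,-0.5],[0,0,-0.6],[0,0,-0.6],[0,0,-0.5]], twist=[[0,0,0],[0,0,0],[0,0,0],[0,0,0],[0,0,0]], grip=[0,0,0,0,0])

```text
time: 27.48
eef_pos: [0.3858, 0.2833, 0.202]
orientation: [3.141, 0.001, 2.755]
contact_force: [1.0, 0.5, -1.2]
grip_width: 0.0234
grip_force: 39.4
```

```bash
python3 - <<'E'
from h import *
s=r.observe();p=np.array(s['eef_pos']);print(np.round(p,4),np.round(s['orientation'],3),s['grip_width'],s['grip_force'])
S=shot('side')
for o in tubes(S,(215,235,345,345)): print(np.round(o[0],4),round(o[1],3),round(o[2],3),o[4])
c=Rp(RP,[-.008,-.026,0])[0][:2]-B[:2]; d=Rp(RP,[-.07,-.026,0])[0][:2]-B[:2]
Y=.086+np.pi; z=.205
plan([([.375,.09,z],2.95,5,0),([*d,z],Y,4,0),([*c,.15],Y,4,0)])
E
```

```text
[0.3858 0.2833 0.202 ] [3.141e+00 1.000e-03 2.755e+00] 0.023361017537316967 39.36842858791351
[0.4549 0.1584] -0.403 0.124 342
travel [[-0.15,-0.46,0.0],[-0.14,-0.47,0.0],[-0.12,-0.48,0.01],[-0.1,-0.48,0.0],[-0.07,-0.48,0.01]] twist [[0,0,-0.07],[0,0,-0.08],[0,0,-0.07],[0,0,-0.08],[0,0,-0.07]] grip [0, 0, 0, 0, 0] -> [0.375 0.09  0.205] 2.949 
travel [[-0.25,-0.54,-0.0],[-0.21,-0.56,-0.0],[-0.17,-0.58,-0.0],[-0.12,-0.58,-0.0]] twist [[0,0,-0.13],[0,0,-0.13],[0,0,-0.14],[0,0,-0.13]] grip [0, 0, 0, 0] -> [ 0.418 -0.096  0.205] 3.226 
travel [[-0.19,-0.0,0.17],[-0.2,-0.0,0.17],[-0.19,-0.0,0.17],[-0.2,-0.0,0.18]] twist [[0,0,-0.0],[0,0,-0.0],[0,0,-0.0],[0,0,-0.0]] grip [0, 0, 0, 0] -> [ 0.48  -0.091  0.15 ] 3.226
```

Call:
play_rows(travel=[[-0.15,-0.46,0],[-0.14,-0.47,0],[-0.12,-0.48,0.01],[-0.1,-0.48,0],[-0.07,-0.48,0.01]], twist=[[0,0,-0.07],[0,0,-0.08],[0,0,-0.07],[0,0,-0.08],[0,0,-0.07]], grip=[0,0,0,0,0])

```text
time: 28.15
eef_pos: [0.3719, 0.0872, 0.1982]
orientation: [3.142, 0.0, 2.95]
contact_force: [0.9, 0.6, -0.7]
grip_width: 0.0232
grip_force: 39.4
```

Call:
play_rows(travel=[[-0.25,-0.54,0],[-0.21,-0.56,0],[-0.17,-0.58,0],[-0.12,-0.58,0]], twist=[[0,0,-0.13],[0,0,-0.13],[0,0,-0.14],[0,0,-0.13]], grip=[0,0,0,0])

```text
time: 28.65
eef_pos: [0.4161, -0.0992, 0.1983]
orientation: [3.142, 0.0, -3.055]
contact_force: [0.7, -0.3, -0.8]
grip_width: 0.0233
grip_force: 39.4
```

Call:
play_rows(travel=[[-0.19,0,0.17],[-0.2,0,0.17],[-0.19,0,0.17],[-0.2,0,0.18],[0,0,0]], twist=[[0,0,0],[0,0,0],[0,0,0],[0,0,0],[0,0,0]], grip=[0,0,0,0,0])

```text
time: 29.28
eef_pos: [0.4783, -0.0922, 0.1421]
orientation: [3.141, -0.002, -3.057]
contact_force: [-0.3, 0.3, 0.2]
grip_width: 0.0234
grip_force: 39.4
```

```bash
python3 - <<'E'
from h import *
s=r.observe();p=np.array(s['eef_pos']);print(np.round(p,4),np.round(s['orientation'],3),s['grip_width'],s['grip_force'])
S=shot('side','s13')
m=white(S,(280,150,360,235),175,60); n,l,st,ce=cv2.connectedComponentsWithStats(m)
for i in range(1,n):
  if st[i,4]>15: print(st[i],np.round(ce[i],1))
u=np.array([np.cos(.086),np.sin(.086),0])
q=p+B+[0,0,-.0125-.0]+u*.008
print('pred white ends',np.round(proj(S,[q-u*.0525,q-u*.013,q+u*.0265]),1).tolist())
c=Rp(RP,[-.008,-.026,0])[0][:2]-B[:2]
plan([([*c,.105],.086+np.pi,4,0),([*c,.086],.086+np.pi,3,0)])
E
```

```text
[ 0.4783 -0.0922  0.1421] [ 3.141e+00 -2.000e-03 -3.057e+00] 0.02336751745990993 39.42061901092529
[349 150   7   6  39] [351.8 152.3]
[337 181  13   9  81] [342.9 185.2]
[298 184  61  46 711] [327.  208.3]
pred white ends [[347.2, 186.9], [336.8, 183.8], [326.7, 180.8]]
travel [[-0.01,0.0,0.12],[-0.01,0.0,0.12],[-0.01,0.01,0.11],[-0.0,0.0,0.12]] twist [[0,0,-0.0],[0,0,-0.0],[0,0,-0.0],[0,0,-0.0]] grip [0, 0, 0, 0] -> [ 0.48  -0.091  0.105] -3.057 
travel [[-0.0,0.0,0.08],[-0.0,0.0,0.08],[-0.0,0.0,0.08]] twist [[0,0,-0.0],[0,0,-0.0],[0,0,-0.0]] grip [0, 0, 0] -> [ 0.48  -0.091  0.086] -3.057
```

Call:
play_rows(travel=[[-0.03,0,0.12],[-0.03,0,0.12],[-0.01,0.01,0.11],[0,0,0.12],[0,0,0]], twist=[[0,0,0],[0,0,0],[0,0,0],[0,0,0],[0,0,0]], grip=[0,0,0,0,0])

```text
time: 29.95
eef_pos: [0.4833, -0.091, 0.104]
orientation: [3.141, -0.002, -3.057]
contact_force: [-0.1, 0.5, -0.5]
grip_width: 0.0232
grip_force: 39.4
```

Call:
play_rows(travel=[[0,0,0.08],[0,0,0.08],[0,0,0.04],[0,0,0]], twist=[[0,0,0],[0,0,0],[0,0,0],[0,0,0]], grip=[0,0,0,0])

```text
time: 30.45
eef_pos: [0.4838, -0.0911, 0.0886]
orientation: [3.141, -0.001, -3.057]
contact_force: [0.0, 0.0, -0.5]
grip_width: 0.0232
grip_force: 39.4
```

Call:
play_rows(travel=[[0,0,0.03],[0,0,0]], twist=[[0,0,0],[0,0,0]], grip=[0,0])

```text
time: 30.7
eef_pos: [0.4843, -0.091, 0.0873]
orientation: [3.141, 0.001, -3.058]
contact_force: [-1.6, 2.5, 9.0]
grip_width: 0.0232
grip_force: 40.3
```

Call:
play_rows(travel=[[0,0,0],[0,0,0],[0,0,0],[0,0,-0.2],[0,0,-0.4]], twist=[[0,0,0],[0,0,0],[0,0,0],[0,0,0],[0,0,0]], grip=[0.42,0.42,0.42,0.42,0.42])

```text
time: 31.32
eef_pos: [0.4832, -0.091, 0.1349]
orientation: [3.141, -0.002, -3.057]
contact_force: [1.0, 0.0, -0.2]
grip_width: 0.0359
grip_force: 0.0
```

Call:
play_rows(travel=[[0,0,-0.5],[0,0,-0.5],[0.6,0,0],[0.6,0,0],[0,0,0]], twist=[[0,0,0],[0,0,0],[0,0,0],[0,0,0],[0,0,0]], grip=[0.42,0.42,0.42,0.42,0.5])

```text
time: 31.95
eef_pos: [0.3851, -0.099, 0.2151]
orientation: [3.141, -0.001, -3.058]
contact_force: [0.1, -0.2, 0.5]
grip_width: 0.0428
grip_force: 0.0
```

```bash
python3 - <<'E'
from h import *
s=r.observe();p=np.array(s['eef_pos']);print(np.round(p,4),np.round(s['orientation'],3))
S=shot('side','s14');T=shot('top','t14')
for n,f,b in (('T',T,(180,170,275,262)),('S',S,(215,235,345,345))):
  for o in tubes(f,b): print(n,np.round(o[0],4),round(o[1],3),np.round(o[3]),o[4])
ya=1.163; g=np.array([.412,.2127])
plan([(rep(.37,.05,.23),2.0,6,.5),(rep(*g,.12),ya,5,.5)])
E
```

```text
[ 0.3851 -0.099   0.2151] [ 3.141e+00 -1.000e-03 -3.058e+00]
T [0.3977 0.1669] -1.797 [113. 156.] 133
S [0.4001 0.1634] -1.775 [69. 48.] 165
travel [[0.01,0.29,0.03],[0.07,0.29,0.03],[0.12,0.26,0.02],[0.18,0.24,0.03],[0.22,0.19,0.02],[0.25,0.15,0.03]] twist [[0,0,0.39],[0,0,0.39],[0,0,0.39],[0,0,0.39],[0,0,0.39],[0,0,0.39]] grip [0.5, 0.5, 0.5, 0.5, 0.5, 0.5] -> [0.373 0.04  0.203] -4.283 SPLIT
travel [[0.33,0.26,0.27],[0.36,0.21,0.28],[0.4,0.14,0.27],[0.41,0.08,0.28],[0.42,0.0,0.27]] twist [[0,0,0.32],[0,0,0.32],[0,0,0.32],[0,0,0.32],[0,0,0.32]] grip [0.5, 0.5, 0.5, 0.5, 0.5] -> [0.415 0.203 0.093] -5.121
```

```bash
python3 - <<'E'
from h import *
S=shot('side','s15');T=shot('top','t15')
for f,m,a in ((T,[.4006,.1796],1.345),(S,[.4028,.1761],1.366)):
  d=np.array([np.cos(a),np.sin(a)]);n=np.array([-d[1],d[0]])
  for w in (-.005,0,.005):
    print([f['pixels'][tuple(np.round(proj(f,[*(np.array(m)+d*t+n*w),.0155])[0]).astype(int)[::-1])].tolist() for t in (-.07,-.06,-.053,-.047,0,.047,.053,.06,.07,.08)])
# bed check
m=white(S,(280,150,360,235),175,60)
hsv=cv2.cvtColor(S['pixels'],cv2.COLOR_RGB2HSV)
for k,y in ((1,.078),(2,.026),(3,-.026),(4,-.078)):
  X=[Rp(RP,[x,y,.0925])[0] for x in np.arange(-.06,.061,.01)]
  print(k,'T',[int(T['pixels'][tuple(np.round(u).astype(int)[::-1])].mean()) for u in proj(T,X)],'S',[int(S['pixels'][tuple(np.round(u).astype(int)[::-1])].mean()) for u in proj(S,X)])
E
```

```text
[[46, 49, 49], [39, 42, 41], [39, 40, 40], [28, 31, 31], [236, 238, 228], [35, 39, 43], [50, 54, 56], [49, 51, 52], [88, 116, 129], [89, 116, 132]]
[[56, 58, 58], [39, 40, 40], [40, 42, 41], [31, 32, 34], [249, 251, 242], [46, 50, 52], [50, 54, 56], [49, 51, 53], [93, 121, 136], [89, 116, 132]]
[[54, 57, 57], [46, 48, 48], [47, 49, 50], [40, 41, 43], [255, 255, 245], [43, 46, 48], [49, 51, 53], [46, 48, 48], [88, 116, 129], [90, 118, 131]]
[[18, 17, 19], [18, 19, 20], [16, 15, 17], [14, 14, 14], [246, 245, 236], [23, 23, 25], [23, 23, 24], [22, 22, 24], [20, 20, 23], [57, 79, 93]]
[[18, 18, 19], [18, 18, 18], [14, 14, 15], [14, 15, 15], [252, 251, 246], [22, 22, 24], [23, 22, 24], [22, 22, 23], [27, 27, 29], [54, 76, 90]]
[[18, 18, 19], [18, 18, 19], [15, 15, 16], [14, 14, 15], [248, 247, 240], [28, 28, 28], [22, 23, 23], [21, 21, 22], [22, 23, 24], [48, 66, 78]]
1 T [56, 118, 255, 255, 255, 245, 243, 255, 255, 255, 53, 55, 102] S [35, 53, 250, 252, 252, 252, 252, 253, 248, 250, 53, 26, 85]
2 T [172, 124, 156, 185, 207, 75, 51, 58, 58, 58, 58, 57, 162] S [68, 68, 97, 35, 49, 66, 86, 96, 97, 43, 49, 77, 168]
3 T [167, 169, 173, 172, 167, 157, 211, 198, 182, 97, 97, 57, 35] S [91, 235, 253, 253, 253, 253, 253, 253, 253, 211, 27, 29, 75]
4 T [235, 232, 225, 218, 206, 193, 179, 141, 56, 57, 58, 56, 32] S [119, 68, 86, 118, 119, 68, 85, 117, 123, 76, 97, 119, 78]
```

```bash
python3 - <<'E'
from h import *
plan([(rep(.37,.04,.23),2.24,5,.55),(rep(.4045,.1905,.12),1.355,5,.55),(rep(.4045,.1905,.033),1.355,4,.55)])
E
```

```text
travel [[0.01,0.33,0.03],[0.08,0.32,0.03],[0.14,0.29,0.03],[0.19,0.26,0.03],[0.24,0.22,0.03]] twist [[0,0,0.38],[0,0,0.38],[0,0,0.37],[0,0,0.38],[0,0,0.37]] grip [0.55, 0.55, 0.55, 0.55, 0.55] -> [0.373 0.03  0.203] -4.041 
travel [[0.24,0.3,0.28],[0.29,0.25,0.27],[0.33,0.2,0.28],[0.36,0.14,0.27],[0.39,0.07,0.28]] twist [[0,0,0.34],[0,0,0.34],[0,0,0.34],[0,0,0.34],[0,0,0.33]] grip [0.55, 0.55, 0.55, 0.55, 0.55] -> [0.408 0.181 0.093] -4.926 
travel [[-0.0,-0.0,0.27],[-0.0,-0.0,0.27],[-0.0,-0.0,0.27],[-0.0,-0.0,0.28]] twist [[0,0,0.0],[0,0,0.0],[0,0,0.0],[0,0,0.0]] grip [0.55, 0.55, 0.55, 0.55] -> [0.408 0.181 0.006] -4.926
```

Call:
play_rows(travel=[[0.01,0.33,0.03],[0.08,0.32,0.03],[0.14,0.29,0.03],[0.19,0.26,0.03],[0.24,0.22,0.03]], twist=[[0,0,0.35],[0,0,0.35],[0,0,0.35],[0,0,0.35],[0,0,0.35]], grip=[0.55,0.55,0.55,0.55,0.55])

```text
time: 32.78
eef_pos: [0.3693, 0.0306, 0.2026]
orientation: [3.141, 0.0, 2.304]
contact_force: [0.3, -0.7, -0.3]
grip_width: 0.047
grip_force: 0.0
```

Call:
play_rows(travel=[[0.24,0.3,0.24],[0.29,0.25,0.24],[0.33,0.2,0.24],[0.36,0.14,0.24],[0.39,0.07,0.24]], twist=[[0,0,0.35],[0,0,0.35],[0,0,0.35],[0,0,0.35],[0,0,0.35]], grip=[0.55,0.55,0.55,0.55,0.55])

```text
time: 33.4
eef_pos: [0.3953, 0.184, 0.1057]
orientation: [3.141, -0.0, 1.388]
contact_force: [1.1, -0.8, -0.2]
grip_width: 0.0471
grip_force: 0.0
```

```bash
python3 - <<'E'
from h import *
S=shot('side','s16')
for o in tubes(S,(215,235,345,345)): print(np.round(o[0],4),round(o[1],3),round(o[2],3),o[4])
s=r.observe();p=np.array(s['eef_pos']);print(np.round(p,4),np.round(s['orientation'],3),np.round(s['joint_pos'],2))
plan([(rep(.4045,.1905,.09),1.355,2,.55),(rep(.4045,.1905,.033),1.355,3,.55)])
E
```

```text
[0.4001 0.1634] -1.775 0.08 165
[0.3957 0.1863 0.1042] [-3.142e+00 -1.000e-03  1.378e+00] [0.41 0.36 2.12 0.   0.66 0.6 ]
travel [[-0.02,0.08,0.26],[-0.02,0.08,0.25]] twist [[0,0,0.02],[0,0,0.02]] grip [0.55, 0.55] -> [0.408 0.181 0.063] 1.357 
travel [[-0.0,-0.0,0.24],[-0.0,-0.0,0.24],[-0.0,-0.0,0.24]] twist [[0,0,0.0],[0,0,0.0],[0,0,0.0]] grip [0.55, 0.55, 0.55] -> [0.408 0.181 0.006] 1.357
```

Call:
play_rows(travel=[[-0.02,0.08,0.26],[-0.02,0.08,0.25],[0,0,0.24],[0,0,0.24],[0,0,0.24]], twist=[[0,0,0.02],[0,0,0.02],[0,0,0],[0,0,0],[0,0,0]], grip=[0.55,0.55,0.55,0.55,0.55])

```text
time: 34.08
eef_pos: [0.4072, 0.1773, 0.0072]
orientation: [3.141, -0.0, 1.374]
contact_force: [0.4, 0.2, 0.3]
grip_width: 0.0469
grip_force: 0.0
```

Call:
play_rows(travel=[[0,0,0],[0,0,0],[0,0,0],[0,0,0],[0,0,0]], twist=[[0,0,0],[0,0,0],[0,0,0],[0,0,0],[0,0,0]], grip=[0.55,0,0,0,0])

```text
time: 34.7
eef_pos: [0.4067, 0.177, 0.0087]
orientation: [3.14, -0.001, 1.373]
contact_force: [-1.0, -0.6, 5.2]
grip_width: 0.023
grip_force: 39.2
```

Call:
play_rows(travel=[[0,0,-0.2],[0,0,-0.5],[0,0,-0.6],[0,0,-0.6],[0,0,-0.5]], twist=[[0,0,0],[0,0,0],[0,0,0],[0,0,0],[0,0,0]], grip=[0,0,0,0,0])

```text
time: 35.33
eef_pos: [0.4059, 0.1766, 0.2029]
orientation: [3.14, -0.001, 1.373]
contact_force: [0.3, -0.1, 0.0]
grip_width: 0.0228
grip_force: 39.0
```

```bash
python3 - <<'E'
from h import *
s=r.observe();p=np.array(s['eef_pos']);print(np.round(p,4),np.round(s['orientation'],3),s['grip_width'],s['grip_force'])
c=Rp(RP,[-.004,-.078,0])[0][:2]-B[:2]; d=Rp(RP,[-.08,-.078,0])[0][:2]-B[:2]
plan([([.375,.03,.205],.7,5,0),([*d,.205],.086,5,0),([*c,.15],.086,4,0)])
E
```

```text
[0.4059 0.1766 0.2029] [ 3.140e+00 -1.000e-03  1.373e+00] 0.022764691923708027 38.974775075912476
travel [[-0.37,-0.0,-0.01],[-0.37,0.05,-0.0],[-0.36,0.1,-0.01],[-0.35,0.14,-0.0],[-0.33,0.19,-0.01]] twist [[0,0,0.26],[0,0,0.26],[0,0,0.25],[0,0,0.26],[0,0,0.25]] grip [0, 0, 0, 0, 0] -> [0.375 0.03  0.205] 0.702 
travel [[-0.22,0.4,0.0],[-0.16,0.43,0.0],[-0.11,0.44,0.0],[-0.06,0.46,0.0],[0.0,0.45,0.0]] twist [[0,0,0.24],[0,0,0.23],[0,0,0.24],[0,0,0.23],[0,0,0.24]] grip [0, 0, 0, 0, 0] -> [ 0.413 -0.149  0.205] 0.084 
travel [[0.24,0.0,0.17],[0.24,0.0,0.17],[0.24,0.0,0.18],[0.23,0.0,0.17]] twist [[0,0,-0.0],[0,0,-0.0],[0,0,-0.0],[0,0,-0.0]] grip [0, 0, 0, 0] -> [ 0.489 -0.142  0.15 ] 0.084
```

Call:
play_rows(travel=[[-0.37,0,-0.01],[-0.37,0.05,0],[-0.36,0.1,-0.01],[-0.35,0.14,0],[-0.33,0.19,-0.01]], twist=[[0,0,0.26],[0,0,0.26],[0,0,0.25],[0,0,0.26],[0,0,0.25]], grip=[0,0,0,0,0])

```text
time: 35.95
eef_pos: [0.3745, 0.029, 0.2033]
orientation: [3.141, -0.0, 0.698]
contact_force: [0.0, 0.2, -0.8]
grip_width: 0.0235
grip_force: 38.9
```

Call:
play_rows(travel=[[-0.22,0.4,0],[-0.16,0.43,0],[-0.11,0.44,0],[-0.06,0.46,0],[0,0.45,0]], twist=[[0,0,0.24],[0,0,0.23],[0,0,0.24],[0,0,0.23],[0,0,0.24]], grip=[0,0,0,0,0])

```text
time: 36.58
eef_pos: [0.4128, -0.1499, 0.2034]
orientation: [3.141, -0.0, 0.08]
contact_force: [0.5, 0.1, -0.3]
grip_width: 0.0231
grip_force: 38.9
```

Call:
play_rows(travel=[[0.24,0,0.17],[0.24,0,0.17],[0.24,0,0.18],[0.23,0,0.17],[0,0,0]], twist=[[0,0,0],[0,0,0],[0,0,0],[0,0,0],[0,0,0]], grip=[0,0,0,0,0])

```text
time: 37.2
eef_pos: [0.4888, -0.142, 0.1472]
orientation: [-3.141, 0.001, 0.085]
contact_force: [-0.7, 0.8, -0.2]
grip_width: 0.023
grip_force: 38.9
```

```bash
python3 - <<'E'
from h import *
s=r.observe();p=np.array(s['eef_pos']);print(np.round(p,4),np.round(s['orientation'],3),s['grip_width'],s['grip_force'])
S=shot('side','s17')
m=white(S,(300,150,372,235),175,60); n,l,st,ce=cv2.connectedComponentsWithStats(m)
for i in range(1,n):
  if st[i,4]>15: print(st[i],np.round(ce[i],1))
u=np.array([np.cos(.086),np.sin(.086),0]); q=p+B+[0,0,-.0125]+u*.004
print('pred',np.round(proj(S,[q-u*.0525,q-u*.013,q+u*.0265]),1).tolist())
c=Rp(RP,[-.004,-.078,0])[0][:2]-B[:2]
plan([([*c,.105],.086,4,0),([*c,.0885],.086,3,0)])
E
```

```text
[ 0.4888 -0.142   0.1472] [-3.141e+00  1.000e-03  8.500e-02] 0.023034438025412225 38.88459026813507
[350 150   6   6  33] [352.3 152.3]
[328 169   8   7  42] [331.7 172.2]
[341 172   9   8  56] [344.9 175.3]
[300 180  59  50 864] [329.3 204.9]
pred [[352.0, 177.4], [341.8, 174.4], [331.9, 171.6]]
travel [[0.0,0.0,0.13],[0.0,0.0,0.13],[0.0,0.0,0.14],[0.0,0.01,0.13]] twist [[0,0,-0.0],[0,0,-0.0],[0,0,-0.0],[0,0,-0.0]] grip [0, 0, 0, 0] -> [ 0.488 -0.143  0.105] 0.085 
travel [[0.0,-0.0,0.07],[0.0,-0.0,0.07],[0.0,-0.0,0.07]] twist [[0,0,-0.0],[0,0,-0.0],[0,0,-0.0]] grip [0, 0, 0] -> [ 0.488 -0.143  0.088] 0.085
```

Call:
play_rows(travel=[[-0.04,0,0.13],[-0.04,0,0.13],[0,0,0.14],[0,0,0.13],[0,0,0]], twist=[[0,0,0],[0,0,0],[0,0,0],[0,0,0],[0,0,0]], grip=[0,0,0,0,0])

```text
time: 37.88
eef_pos: [0.4818, -0.1427, 0.1039]
orientation: [-3.141, 0.002, 0.084]
contact_force: [-0.4, 0.3, -0.1]
grip_width: 0.023
grip_force: 38.9
```

Call:
play_rows(travel=[[0,0,0.07],[0,0,0.07],[0,0,0.06],[0,0,0]], twist=[[0,0,0],[0,0,0],[0,0,0],[0,0,0]], grip=[0,0,0,0])

```text
time: 38.38
eef_pos: [0.4824, -0.1426, 0.0887]
orientation: [-3.141, 0.0, 0.084]
contact_force: [0.5, 1.3, 0.3]
grip_width: 0.0232
grip_force: 38.9
```

Call:
play_rows(travel=[[0,0,0.02],[0,0,0]], twist=[[0,0,0],[0,0,0]], grip=[0,0])

```text
time: 38.62
eef_pos: [0.4825, -0.1424, 0.0877]
orientation: [-3.141, -0.0, 0.084]
contact_force: [0.3, 4.6, 5.1]
grip_width: 0.0234
grip_force: 39.1
```

Contact. I'll release, retreat high and check the bed and lever.

Call:
play_rows(travel=[[0,0,0],[0,0,0],[0,0,0],[0,0,-0.2],[0,0,-0.4]], twist=[[0,0,0],[0,0,0],[0,0,0],[0,0,0],[0,0,0]], grip=[0.42,0.42,0.42,0.42,0.42])

```text
time: 39.25
eef_pos: [0.4817, -0.1427, 0.1357]
orientation: [-3.141, 0.002, 0.084]
contact_force: [0.3, -0.6, -0.9]
grip_width: 0.0361
grip_force: 0.0
```

Call:
play_rows(travel=[[0,0,-0.6],[0,0,-0.6],[-0.4,0.6,0],[-0.4,0.6,0],[-0.4,0.6,0]], twist=[[0,0,0],[0,0,0],[0,0,0],[0,0,0],[0,0,0]], grip=[0.42,0.42,0.42,0.42,0])

```text
time: 39.88
eef_pos: [0.3983, -0.2959, 0.2328]
orientation: [3.14, -0.001, 0.085]
contact_force: [0.5, -1.4, -0.2]
grip_width: 0.0189
grip_force: 0.0
```

Call:
play_rows(travel=[[-0.2,0.6,0],[0,0.6,0],[0,0,0]], twist=[[0,0,0],[0,0,0],[0,0,0]], grip=[0,0,0])

```text
time: 40.25
eef_pos: [0.3911, -0.3945, 0.2325]
orientation: [3.139, -0.001, 0.081]
contact_force: [1.2, 0.4, 0.2]
grip_width: 0.0004
grip_force: 0.0
```

```bash
python3 - <<'E'
from h import *
s=r.observe();p=np.array(s['eef_pos']);print(s['time'],np.round(p,4),np.round(s['orientation'],3))
S=shot('side','s18');T=shot('top','t18')
a=cv2.resize(S['pixels'][130:250,270:390,::-1],(400,400),interpolation=2)
b=cv2.resize(T['pixels'][150:250,275:400,::-1],(800,640),interpolation=2)[:, :]
b=cv2.resize(b,(400,320)); c=np.zeros((400,800,3),np.uint8);c[:,:400]=a;c[:320,400:]=b
cv2.imwrite('pics/st18.png',c)
for q in (0,.1,.2): print(q,np.round((proj(S,knob(q,.13))[0]-[270,130])*400/120),np.round((proj(T,knob(q,.13))[0]-[275,150])*3.2)+[400,0])
for n,f in(('T',T),('S',S)):
  for th in (1.5,1.6,1.7,1.8):
    X=[Rp(RP,[.095-.19*np.cos(th)+.04*np.sin(th),y,.08+.19*np.sin(th)+.04*np.cos(th)])[0] for y in(.122,-.122)]
    print(n,th,np.round((proj(f,X)-([275,150] if n=='T' else [270,130]))*(3.2 if n=='T' else 400/120)+([400,0] if n=='T' else [0,0])).tolist())
E
```

```text
40.25 [ 0.3911 -0.3945  0.2325] [ 3.139e+00 -1.000e-03  8.100e-02]
0 [301.  90.] [743. 208.]
0.1 [303.  93.] [739. 212.]
0.2 [304.  96.] [734. 216.]
T 1.5 [[399.0, 70.0], [634.0, 57.0]]
T 1.6 [[398.0, 53.0], [632.0, 41.0]]
T 1.7 [[398.0, 38.0], [630.0, 25.0]]
T 1.8 [[398.0, 23.0], [629.0, 11.0]]
S 1.5 [[33.0, 139.0], [145.0, 12.0]]
S 1.6 [[16.0, 136.0], [129.0, 11.0]]
S 1.7 [[0.0, 136.0], [114.0, 11.0]]
S 1.8 [[-15.0, 137.0], [100.0, 13.0]]
```

View pics/st18.png

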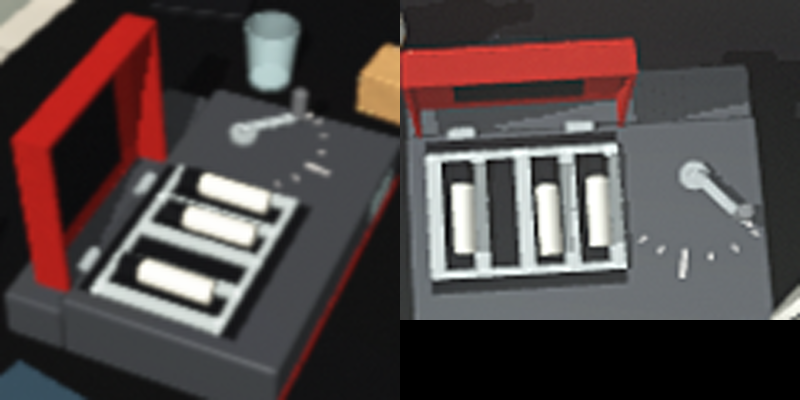

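All three tubes lie in channels 1, 3 and 4 with caps to the hinge (top crop x ≈ 463, 548 and 597). The lever knob at (745,210) is where angle 0 should be, and the lid reads about 1.6 rad. Next I'll go behind the lid.

```bash
cat >> h.py <<'E'
def lidtip(th,s=.17,y=.07,over=0.):
    x=.095-s*np.cos(th)+(.04-over)*np.sin(th)+.011; z=.08+s*np.sin(th)+(.04-over)*np.cos(th)
    if th>1.45: z=min(z,.237)
    q=Rp(RP,[x,y,z])[0]; return np.array([q[0]-B[0],q[1]-B[1],z-.0048])
E
python3 - <<'E'
from h import *
a=Rp(RP,[-.02,.07,0])[0]-B;b=Rp(RP,[.185,.07,0])[0]-B; Y=.086
plan([([.37,-.33,.37],Y,4,0),([*a[:2],.38],Y,8,0),([*b[:2],.38],Y,5,0),([*b[:2],.25],Y,3,0),([*b[:2],.232],Y,1,0)])
print(lidtip(1.6),lidtip(0))
E
```

```text
travel [[-0.05,-0.2,-0.43],[-0.05,-0.19,-0.43],[-0.05,-0.2,-0.43],[-0.04,-0.19,-0.44]] twist [[0,0,-0.0],[0,0,-0.0],[0,0,-0.0],[0,0,-0.0]] grip [0, 0, 0, 0] -> [ 0.37 -0.33  0.37] 0.083 
travel [[0.18,-0.51,-0.02],[0.18,-0.51,-0.01],[0.18,-0.51,-0.02],[0.19,-0.51,-0.01],[0.18,-0.51,-0.02],[0.19,-0.51,-0.01],[0.18,-0.5,-0.02],[0.19,-0.51,-0.01]] twist [[0,0,-0.0],[0,0,-0.0],[0,0,-0.0],[0,0,-0.0],[0,0,-0.0],[0,0,-0.0],[0,0,-0.0],[0,0,-0.0]] grip [0, 0, 0, 0, 0, 0, 0, 0] -> [0.46  0.004 0.38 ] 0.083 SPLIT
travel [[0.51,-0.0,-0.0],[0.51,-0.0,-0.0],[0.51,-0.0,-0.0],[0.51,-0.0,-0.0],[0.52,-0.0,-0.0]] twist [[0,0,-0.0],[0,0,-0.0],[0,0,-0.0],[0,0,-0.0],[0,0,-0.0]] grip [0, 0, 0, 0, 0] -> [0.664 0.021 0.38 ] 0.083 
travel [[-0.0,-0.0,0.54],[-0.0,-0.0,0.54],[-0.0,-0.0,0.54]] twist [[0,0,-0.0],[0,0,-0.0],[0,0,-0.0]] grip [0, 0, 0] -> [0.664 0.021 0.25 ] 0.083 
travel [[-0.0,-0.0,0.23]] twist [[0,0,-0.0]] grip [0] -> [0.664 0.021 0.232] 0.083 
[0.63037642 0.01820673 0.2322    ] [ 4.16223944e-01 -2.55918406e-04  1.15200000e-01]
```

Call:
play_rows(travel=[[-0.05,-0.2,-0.43],[-0.05,-0.19,-0.43],[-0.05,-0.2,-0.43],[-0.04,-0.19,-0.44],[0,0,-0.12]], twist=[[0,0,0],[0,0,0],[0,0,0],[0,0,0],[0,0,0]], grip=[0,0,0,0,0])

```text
time: 40.98
eef_pos: [0.3711, -0.3291, 0.3819]
orientation: [3.139, -0.003, 0.087]
contact_force: [0.8, -0.6, 0.9]
grip_width: -0.0001
grip_force: 0.0
```

Call:
play_rows(travel=[[0.18,-0.51,-0.02],[0.18,-0.51,0],[0.18,-0.51,-0.02],[0.19,-0.51,0]], twist=[[0,0,0],[0,0,0],[0,0,0],[0,0,0]], grip=[0,0,0,0])

```text
time: 41.48
eef_pos: [0.4149, -0.1611, 0.3817]
orientation: [-3.141, 0.001, 0.085]
contact_force: [0.7, -0.1, 0.9]
grip_width: -0.0002
grip_force: 0.0
```

Call:
play_rows(travel=[[0.18,-0.51,-0.02],[0.19,-0.51,0],[0.18,-0.5,-0.02],[0.19,-0.51,0],[0,0,0]], twist=[[0,0,0],[0,0,0],[0,0,0],[0,0,0],[0,0,0]], grip=[0,0,0,0,0])

```text
time: 42.1
eef_pos: [0.4601, 0.0063, 0.3846]
orientation: [-3.141, 0.002, 0.089]
contact_force: [-0.5, 0.3, 0.3]
grip_width: -0.0
grip_force: 0.0
```

Call:
play_rows(travel=[[0.51,0,0],[0.51,0,0],[0.51,0,0],[0.51,0,0],[0.52,0,0]], twist=[[0,0,0],[0,0,0],[0,0,0],[0,0,0],[0,0,0]], grip=[0,0,0,0,0])

```text
time: 42.72
eef_pos: [0.6652, 0.0203, 0.3846]
orientation: [3.141, 0.002, 0.084]
contact_force: [-0.1, 0.1, 1.2]
grip_width: -0.0001
grip_force: 0.0
```

```bash
python3 - <<'E'
from h import *
s=r.observe();p=np.array(s['eef_pos']);print(np.round(p,4),np.round(s['orientation'],3),np.round(s['contact_force'],1),np.round(s['joint_pos'],2))
b=Rp(RP,[.185,.07,0])[0]-B;Y=.086
plan([([*b[:2],.29],Y,2,0),([*b[:2],.232],Y,2,0)])
E
```

```text
[0.6652 0.0203 0.3846] [3.141e+00 2.000e-03 8.400e-02] [-0.1  0.1  1.2] [ 0.01  0.36  1.36 -0.    1.42  1.5 ]
travel [[-0.0,-0.01,0.59],[-0.01,-0.0,0.59]] twist [[0,0,-0.0],[0,0,-0.0]] grip [0, 0] -> [0.664 0.021 0.29 ] 0.084 
travel [[0.0,-0.0,0.36],[0.0,-0.0,0.37]] twist [[0,0,-0.0],[0,0,-0.0]] grip [0, 0] -> [0.664 0.021 0.232] 0.084
```

Call:
play_rows(travel=[[0,-0.01,0.59],[-0.01,0,0.59],[0,0,0.36],[0,0,0.37],[0,0,0]], twist=[[0,0,0],[0,0,0],[0,0,0],[0,0,0],[0,0,0]], grip=[0,0,0,0,0])

```text
time: 43.35
eef_pos: [0.6612, 0.021, 0.2296]
orientation: [-3.141, 0.007, 0.084]
contact_force: [-0.7, -0.5, 0.3]
grip_width: 0.0001
grip_force: 0.0
```

Call:
play_rows(travel=[[-0.2,0,0],[-0.1,0,0],[-0.1,0,0],[0,0,0]], twist=[[0,0,0],[0,0,0],[0,0,0],[0,0,0]], grip=[0,0,0,0])

```text
time: 43.85
eef_pos: [0.6319, 0.019, 0.2339]
orientation: [3.141, -0.001, 0.084]
contact_force: [0.3, 0.4, 0.4]
grip_width: 0.0002
grip_force: 0.2
```

```bash
python3 - <<'E'
from h import *
s=r.observe();p=np.array(s['eef_pos']);print(np.round(p,4),np.round(s['orientation'],3),np.round(s['contact_force'],1))
print('reader x tip front', ((p+B)[:2]-RP[:2])@[np.cos(.086),np.sin(.086)]-.011)
plan([(lidtip(t),.086,1,0) for t in np.arange(1.5,.45,-.1)])
E
```

```text
[0.6319 0.019  0.2339] [ 3.141e+00 -1.000e-03  8.400e-02] [0.3 0.4 0.4]
reader x tip front 0.14155546609349753
travel [[-0.23,0.01,0.02]] twist [[0,0,-0.0]] grip [0] -> [0.614 0.017 0.232] 0.084 
travel [[-0.22,-0.0,-0.22]] twist [[0,0,-0.0]] grip [0] -> [0.596 0.015 0.25 ] 0.084 
travel [[-0.22,-0.0,0.0]] twist [[0,0,-0.0]] grip [0] -> [0.579 0.014 0.25 ] 0.084 
travel [[-0.22,-0.0,0.02]] twist [[0,0,-0.0]] grip [0] -> [0.561 0.012 0.248] 0.084 
travel [[-0.21,-0.0,0.04]] twist [[0,0,-0.0]] grip [0] -> [0.544 0.011 0.245] 0.084 
travel [[-0.21,0.0,0.07]] twist [[0,0,-0.0]] grip [0] -> [0.528 0.009 0.24 ] 0.084 
travel [[-0.2,0.0,0.08]] twist [[0,0,-0.0]] grip [0] -> [0.512 0.008 0.233] 0.084 
travel [[-0.19,0.0,0.1]] twist [[0,0,-0.0]] grip [0] -> [0.496 0.007 0.225] 0.084 
travel [[-0.19,0.0,0.12]] twist [[0,0,-0.0]] grip [0] -> [0.481 0.005 0.216] 0.084 
travel [[-0.16,0.0,0.14]] twist [[0,0,-0.0]] grip [0] -> [0.469 0.004 0.204] 0.084 
travel [[-0.16,0.0,0.16]] twist [[0,0,-0.0]] grip [0] -> [0.456 0.003 0.192] 0.084
```

Call:
play_rows(travel=[[-0.22,0,0],[-0.22,0,-0.1],[-0.22,0,-0.08],[-0.22,0,0],[-0.21,0,0.04]], twist=[[0,0,0],[0,0,0],[0,0,0],[0,0,0],[0,0,0]], grip=[0,0,0,0,0])

```text
time: 44.48
eef_pos: [0.5442, 0.0116, 0.2453]
orientation: [3.141, -0.002, 0.085]
contact_force: [2.9, -0.3, 1.6]
grip_width: 0.0004
grip_force: 1.5
```

Call:
play_rows(travel=[[-0.21,0,0.07],[-0.2,0,0.08],[-0.19,0,0.1]], twist=[[0,0,0],[0,0,0],[0,0,0]], grip=[0,0,0])

```text
time: 44.85
eef_pos: [0.4961, 0.0075, 0.225]
orientation: [3.141, -0.001, 0.085]
contact_force: [1.4, -1.6, 1.6]
grip_width: -0.0001
grip_force: 1.2
```

```bash
python3 - <<'E'
from h import *
s=r.observe();p=np.array(s['eef_pos']);print(np.round(p,4),np.round(s['orientation'],3),np.round(s['contact_force'],1))
S=shot('side','s19')
# lid angle from red mask fit: predicted corners
h=cv2.cvtColor(S['pixels'],cv2.COLOR_RGB2HSV); m=(((h[...,0]<8)|(h[...,0]>172))&(h[...,1]>140)&(h[...,2]>50)).astype(np.uint8)
m[:, 385:]=0
ys,xs=np.nonzero(m[100:260,250:385]); print('red bbox',xs.min()+250,xs.max()+250,ys.min()+100,ys.max()+100)
for th in (.5,.6,.7,.8,.9,1.0):
    X=[Rp(RP,[.095-a*np.cos(th)+b*np.sin(th),y,.08+a*np.sin(th)+b*np.cos(th)])[0] for a in(.0,.19) for b in (0,.04) for y in(.122,-.122)]
    u=proj(S,X); print(th,np.round([u[:,0].min(),u[:,0].max(),u[:,1].min(),u[:,1].max()]))
plan([(lidtip(t),.086,1,0) for t in (.7,.6,.5,.4,.3,.22,.16,.1,.05,0)])
E
```

```text
[0.4961 0.0075 0.225 ] [ 3.141e+00 -1.000e-03  8.500e-02] [ 1.4 -1.6  1.6]
red bbox 283 384 149 252
0.5 [285. 362. 161. 217.]
0.6 [284. 359. 157. 217.]
0.7 [283. 357. 153. 217.]
0.8 [283. 354. 149. 217.]
0.9 [282. 350. 146. 217.]
1.0 [282. 346. 142. 217.]
travel [[-0.15,0.01,0.1]] twist [[0,0,-0.0]] grip [0] -> [0.481 0.006 0.216] 0.085 
travel [[-0.17,0.0,0.14]] twist [[0,0,-0.0]] grip [0] -> [0.468 0.004 0.204] 0.085 
travel [[-0.15,0.0,0.16]] twist [[0,0,-0.0]] grip [0] -> [0.456 0.003 0.192] 0.085 
travel [[-0.14,0.0,0.17]] twist [[0,0,-0.0]] grip [0] -> [0.445 0.003 0.178] 0.085 
travel [[-0.12,0.0,0.18]] twist [[0,0,-0.0]] grip [0] -> [0.435 0.002 0.164] 0.085 
travel [[-0.08,0.0,0.15]] twist [[0,0,-0.0]] grip [0] -> [0.429 0.001 0.152] 0.085 
travel [[-0.05,0.0,0.12]] twist [[0,0,-0.0]] grip [0] -> [0.425 0.001 0.142] 0.085 
travel [[-0.05,0.0,0.12]] twist [[0,0,-0.0]] grip [0] -> [0.421 0.    0.132] 0.085 
travel [[-0.03,0.0,0.11]] twist [[0,0,-0.0]] grip [0] -> [0.418 0.    0.124] 0.085 
travel [[-0.03,0.0,0.1]] twist [[0,0,-0.0]] grip [0] -> [0.416 0.    0.116] 0.085
```

Lid is following at 0.8 rad. I'll continue, slowing toward the end.

Call:
play_rows(travel=[[-0.15,0,0.1],[-0.17,0,0.14],[-0.15,0,0.16],[-0.14,0,0.17],[-0.12,0,0.18]], twist=[[0,0,0],[0,0,0],[0,0,0],[0,0,0],[0,0,0]], grip=[0,0,0,0,0])

```text
time: 45.52
eef_pos: [0.4373, 0.0027, 0.1629]
orientation: [-3.141, 0.001, 0.085]
contact_force: [0.2, -0.9, 1.8]
grip_width: -0.0001
grip_force: 0.7
```

Call:
play_rows(travel=[[-0.04,0,0.08],[-0.04,0,0.08],[-0.03,0,0.06],[-0.03,0,0.06],[-0.02,0,0.06]], twist=[[0,0,0],[0,0,0],[0,0,0],[0,0,0],[0,0,0]], grip=[0,0,0,0,0])

```text
time: 46.15
eef_pos: [0.4261, 0.0017, 0.1367]
orientation: [3.142, -0.0, 0.085]
contact_force: [-0.9, -0.4, 1.1]
grip_width: 0.0002
grip_force: 0.8
```

Call:
play_rows(travel=[[-0.02,0,0.05],[-0.02,0,0.05],[-0.01,0,0.05],[0,0,0.04],[0,0,0]], twist=[[0,0,0],[0,0,0],[0,0,0],[0,0,0],[0,0,0]], grip=[0,0,0,0,0])

```text
time: 46.78
eef_pos: [0.4221, 0.0014, 0.1215]
orientation: [-3.142, 0.0, 0.084]
contact_force: [0.4, -0.1, -0.3]
grip_width: -0.0003
grip_force: 0.0
```

Call:
play_rows(travel=[[0,0,0.03],[0,0,0.03],[0,0,0]], twist=[[0,0,0],[0,0,0],[0,0,0]], grip=[0,0,0])

```text
time: 47.15
eef_pos: [0.4221, 0.0014, 0.1168]
orientation: [-3.142, -0.0, 0.085]
contact_force: [-0.3, -0.1, -0.1]
grip_width: -0.0003
grip_force: 0.0
```

Call:
play_rows(travel=[[0,0,0.03],[0,0,0]], twist=[[0,0,0],[0,0,0]], grip=[0,0])

```text
time: 47.4
eef_pos: [0.4223, 0.0013, 0.1151]
orientation: [3.142, -0.0, 0.085]
contact_force: [-2.9, -0.6, 12.5]
grip_width: 0.0004
grip_force: 6.2
```

Call:
play_rows(travel=[[0,0,0.01],[0,0,0],[0,0,-0.2],[0,0,-0.6],[0,0,-0.6]], twist=[[0,0,0],[0,0,0],[0,0,0],[0,0,0],[0,0,0]], grip=[0,0,0,0,0])

```text
time: 48.02
eef_pos: [0.4218, 0.0014, 0.2267]
orientation: [-3.141, 0.001, 0.085]
contact_force: [1.0, 0.9, 0.5]
grip_width: 0.0003
grip_force: 0.0
```

```bash
python3 - <<'E'
from h import *
s=r.observe();p=np.array(s['eef_pos']);print(np.round(p,4),np.round(s['orientation'],3))
S=shot('side','s20')
h=cv2.cvtColor(S['pixels'],cv2.COLOR_RGB2HSV); m=(((h[...,0]<8)|(h[...,0]>172))&(h[...,1]>140)&(h[...,2]>50)).astype(np.uint8)
m[:140]=0;m[240:]=0;m[:,:260]=0
n,l,st,c=cv2.connectedComponentsWithStats(m); print([x.tolist() for x in st[1:] if x[4]>50])
for th in (0,.05,.1,.2):
    X=[Rp(RP,[.095-a*np.cos(th)+b*np.sin(th),y,.08+a*np.sin(th)+b*np.cos(th)])[0] for a in(.0,.19) for b in (0,.04) for y in(.122,-.122)]
    u=proj(S,X); print(th,np.round([u[:,0].min(),u[:,0].max(),u[:,1].min(),u[:,1].max()]))
k=knob(0); 
plan([([.38,-.12,.23],.086,3,.55),([.40,-.27,.23],.5,4,.55),([k[0]-B[0],k[1]-B[1],.17],.836,4,.55)])
E
```

```text
[0.4218 0.0014 0.2267] [-3.141e+00  1.000e-03  8.500e-02]
[[290, 170, 77, 64, 2873], [359, 183, 31, 57, 118]]
0 [290. 367. 169. 234.]
0.05 [289. 366. 169. 232.]
0.1 [289. 366. 169. 230.]
0.2 [288. 366. 169. 226.]
travel [[-0.23,0.49,0.01],[-0.23,0.49,0.01],[-0.23,0.48,0.01]] twist [[0,0,-0.0],[0,0,-0.0],[0,0,-0.0]] grip [0.55, 0.55, 0.55] -> [ 0.38 -0.12  0.23] 0.085 
travel [[0.02,0.47,0.0],[-0.03,0.47,0.0],[-0.07,0.47,0.0],[-0.13,0.46,0.0]] twist [[0,0,-0.2],[0,0,-0.2],[0,0,-0.2],[0,0,-0.19]] grip [0.55, 0.55, 0.55, 0.55] -> [ 0.4  -0.27  0.23] 0.498 
travel [[0.17,0.25,0.19],[0.15,0.26,0.19],[0.13,0.27,0.19],[0.11,0.28,0.18]] twist [[0,0,-0.16],[0,0,-0.16],[0,0,-0.16],[0,0,-0.17]] grip [0.55, 0.55, 0.55, 0.55] -> [ 0.486 -0.313  0.17 ] 0.839
```

The red extents match the shut lid exactly. Tangential residuals at the lever and on the mat fit a base-yaw offset of about 0.022 rad, plus 27 mm in z, so I'll use that for the lever.

```bash
cat >> h.py <<'E'
def rr(X):
    c,s=np.cos(.022),np.sin(.022); return np.array([c*X[0]+s*X[1],-s*X[0]+c*X[1]])
def kn(a,z=.095): return [*rr(knob(a)),z]
E
python3 - <<'E'
from h import *
print(kn(0)); t=np.array([.76,-.64]); print('tang resid',(np.array([.4834,-.3044])-kn(0)[:2])@t)
Y=.836-.022
plan([([.38,-.12,.23],.086,3,.55),([.40,-.27,.23],.5,4,.55),([*kn(0)[:2],.17],Y,4,.55),(kn(0),Y,3,.55)])
E
```

```text
[np.float64(0.47635235573604573), np.float64(-0.3136765602833621), 0.095]
tang resid -0.0005807889407465015
travel [[-0.23,0.49,0.01],[-0.23,0.49,0.01],[-0.23,0.48,0.01]] twist [[0,0,-0.0],[0,0,-0.0],[0,0,-0.0]] grip [0.55, 0.55, 0.55] -> [ 0.38 -0.12  0.23] 0.085 
travel [[0.02,0.47,0.0],[-0.03,0.47,0.0],[-0.07,0.47,0.0],[-0.13,0.46,0.0]] twist [[0,0,-0.2],[0,0,-0.2],[0,0,-0.2],[0,0,-0.19]] grip [0.55, 0.55, 0.55, 0.55] -> [ 0.4  -0.27  0.23] 0.498 
travel [[0.14,0.23,0.19],[0.13,0.25,0.19],[0.11,0.25,0.19],[0.08,0.26,0.18]] twist [[0,0,-0.15],[0,0,-0.15],[0,0,-0.15],[0,0,-0.15]] grip [0.55, 0.55, 0.55, 0.55] -> [ 0.476 -0.314  0.17 ] 0.812 
travel [[0.0,0.0,0.31],[0.0,0.0,0.31],[0.0,0.0,0.32]] twist [[0,0,-0.0],[0,0,-0.0],[0,0,-0.0]] grip [0.55, 0.55, 0.55] -> [ 0.476 -0.314  0.095] 0.812
```

Call:
play_rows(travel=[[-0.23,0.49,0.01],[-0.23,0.49,0.01],[-0.23,0.48,0.01]], twist=[[0,0,0],[0,0,0],[0,0,0]], grip=[0.55,0.55,0.55], newtons=25)

```text
time: 48.45
eef_pos: [0.3766, -0.1208, 0.2233]
orientation: [3.141, -0.001, 0.085]
contact_force: [1.6, -0.6, 0.7]
grip_width: 0.0471
grip_force: 0.0
```

Call:
play_rows(travel=[[0.02,0.47,0],[-0.03,0.47,0],[-0.07,0.47,0],[-0.13,0.46,0]], twist=[[0,0,-0.2],[0,0,-0.2],[0,0,-0.2],[0,0,-0.19]], grip=[0.55,0.55,0.55,0.55])

```text
time: 48.95
eef_pos: [0.3968, -0.2713, 0.2231]
orientation: [3.141, -0.0, 0.501]
contact_force: [0.8, 1.1, -0.6]
grip_width: 0.0469
grip_force: 0.0
```

Call:
play_rows(travel=[[0.14,0.23,0.19],[0.13,0.25,0.19],[0.11,0.25,0.19],[0.08,0.26,0.18],[0,0,0]], twist=[[0,0,-0.15],[0,0,-0.15],[0,0,-0.15],[0,0,-0.15],[0,0,0]], grip=[0.55,0.55,0.55,0.55,0.55])

```text
time: 49.58
eef_pos: [0.473, -0.3136, 0.1619]
orientation: [-3.14, 0.0, 0.812]
contact_force: [0.1, 0.1, 0.4]
grip_width: 0.0469
grip_force: 0.0
```

```bash
python3 - <<'E'
from h import *
s=r.observe();print(np.round(s['eef_pos'],4),np.round(s['orientation'],3),np.round(s['joint_pos'],2))
Y=.814
plan([(kn(0),Y,3,.55)])
E
```

```text
[ 0.473  -0.3136  0.1619] [-3.14   0.     0.812] [-0.61  0.42  1.8   0.    0.91  0.15]
travel [[0.01,0.01,0.28],[0.01,0.01,0.28],[0.01,0.01,0.28]] twist [[0,0,-0.0],[0,0,-0.0],[0,0,-0.0]] grip [0.55, 0.55, 0.55] -> [ 0.476 -0.314  0.095] 0.812
```

Call:
play_rows(travel=[[0.01,0.01,0.28],[0.01,0.01,0.26],[0.01,0.01,0.2],[0,0,0]], twist=[[0,0,0],[0,0,0],[0,0,0],[0,0,0]], grip=[0.55,0.55,0.55,0.55])

```text
time: 50.08
eef_pos: [0.4753, -0.3128, 0.1033]
orientation: [-3.139, 0.0, 0.812]
contact_force: [0.5, 0.6, 0.4]
grip_width: 0.0471
grip_force: 0.0
```

Call:
play_rows(travel=[[0,0,0],[0,0,0],[0,0,0],[0,0,0]], twist=[[0,0,0],[0,0,0],[0,0,0],[0,0,0]], grip=[0,0,0,0])

```text
time: 50.58
eef_pos: [0.4752, -0.3126, 0.105]
orientation: [-3.139, 0.0, 0.812]
contact_force: [-4.3, 3.1, 5.8]
grip_width: 0.0157
grip_force: 23.8
```

```bash
python3 - <<'E'
from h import *
s=r.observe();p=np.array(s['eef_pos']);print(np.round(p,4),np.round(s['orientation'],3),s['grip_width'],np.round(s['contact_force'],1))
y0=s['orientation'][2]
d=p[:2]-kn(0)[:2]
z=p[2]
W=[]
N=15
for i in range(1,N+1):
    a=.95*i/N; w=1-i/N
    W.append(([*(np.array(kn(a)[:2])+d*w),z],y0-a+(.814-y0)*(i/N),1,0))
plan(W)
E
```

```text
[ 0.4752 -0.3126  0.105 ] [-3.139  0.     0.812] 0.015723239085199698 [-4.3  3.1  5.8]
travel [[0.0,-0.05,-0.0]] twist [[0,0,0.12]] grip [0] -> [ 0.472 -0.31   0.105] 0.749 
travel [[0.0,-0.06,-0.0]] twist [[0,0,0.12]] grip [0] -> [ 0.469 -0.306  0.105] 0.687 
travel [[0.01,-0.05,-0.0]] twist [[0,0,0.12]] grip [0] -> [ 0.467 -0.303  0.105] 0.624 
travel [[-0.0,-0.06,-0.0]] twist [[0,0,0.12]] grip [0] -> [ 0.464 -0.299  0.105] 0.561 
travel [[-0.0,-0.05,-0.0]] twist [[0,0,0.12]] grip [0] -> [ 0.462 -0.295  0.105] 0.498 
travel [[0.0,-0.05,-0.0]] twist [[0,0,0.12]] grip [0] -> [ 0.46  -0.292  0.105] 0.435 
travel [[0.0,-0.06,-0.0]] twist [[0,0,0.13]] grip [0] -> [ 0.458 -0.288  0.105] 0.367 
travel [[0.01,-0.05,-0.0]] twist [[0,0,0.12]] grip [0] -> [ 0.458 -0.284  0.105] 0.304 
travel [[-0.0,-0.06,-0.0]] twist [[0,0,0.12]] grip [0] -> [ 0.456 -0.279  0.105] 0.241 
travel [[0.0,-0.05,-0.0]] twist [[0,0,0.12]] grip [0] -> [ 0.455 -0.275  0.105] 0.179 
travel [[0.0,-0.06,-0.0]] twist [[0,0,0.12]] grip [0] -> [ 0.454 -0.27   0.105] 0.116 
travel [[0.01,-0.05,-0.0]] twist [[0,0,0.12]] grip [0] -> [ 0.455 -0.266  0.105] 0.053 
travel [[-0.0,-0.05,-0.0]] twist [[0,0,0.12]] grip [0] -> [ 0.454 -0.262  0.105] -0.01 
travel [[0.0,-0.06,-0.0]] twist [[0,0,0.12]] grip [0] -> [ 0.455 -0.258  0.105] -0.073 
travel [[0.0,-0.05,-0.0]] twist [[0,0,0.12]] grip [0] -> [ 0.455 -0.254  0.105] -0.136
```

Call:
play_rows(travel=[[0,-0.05,0],[0,-0.06,0],[0.01,-0.05,0],[0,-0.06,0],[0,-0.05,0]], twist=[[0,0,0.12],[0,0,0.12],[0,0,0.12],[0,0,0.12],[0,0,0.12]], grip=[0,0,0,0,0])

```text
time: 51.2
eef_pos: [0.4617, -0.2971, 0.1051]
orientation: [3.141, 0.002, 0.497]
contact_force: [-8.5, -5.1, 5.8]
grip_width: 0.0156
grip_force: 25.6
```

Call:
play_rows(travel=[[0,-0.05,0],[0,-0.06,0],[0.01,-0.05,0],[0,-0.06,0],[0,-0.05,0]], twist=[[0,0,0.12],[0,0,0.13],[0,0,0.12],[0,0,0.12],[0,0,0.12]], grip=[0,0,0,0,0])

```text
time: 51.82
eef_pos: [0.4515, -0.2762, 0.1049]
orientation: [-3.14, 0.008, 0.178]
contact_force: [-21.5, -6.2, 15.7]
grip_width: 0.0151
grip_force: 26.7
```

Call:
play_rows(travel=[[0,-0.06,0],[0.01,-0.05,0],[0,-0.05,0],[0,-0.06,0],[0,-0.05,0]], twist=[[0,0,0.12],[0,0,0.12],[0,0,0.12],[0,0,0.12],[0,0,0.12]], grip=[0,0,0,0,0])

```text
time: 52.45
eef_pos: [0.4482, -0.253, 0.1046]
orientation: [-3.14, 0.014, -0.136]
contact_force: [-30.8, -2.1, 25.3]
grip_width: 0.0154
grip_force: 34.8
```

```bash
python3 - <<'E'
from h import *
s=r.observe();p=np.array(s['eef_pos']);print(np.round(p,4),np.round(s['orientation'],3),s['grip_width'],np.round(s['contact_force'],1),kn(.95))
piv=rr(Rp(RP,[.03,-.2,0])[0]); v=p[:2]-piv; ang=np.arctan2(-v[1],-v[0]); print('a est',.75+.086-.022-ang,'rad',np.linalg.norm(v))
E
```

```text
[ 0.4482 -0.253   0.1046] [-3.14   0.014 -0.136] 0.015408103375289557 [-30.8  -2.1  25.3] [np.float64(0.4550604228734631), np.float64(-0.2532931244898499), 0.095]
a est 0.9411391223007202 rad 0.07682599090947165
```

Call:
play_rows(travel=[[-0.06,0,0],[0,0,0]], twist=[[0,0,0],[0,0,0]], grip=[0,0])

```text
time: 52.7
eef_pos: [0.448, -0.2529, 0.1048]
orientation: [-3.141, 0.005, -0.135]
contact_force: [-11.0, 1.4, 10.5]
grip_width: 0.0155
grip_force: 30.5
```

Call:
play_rows(travel=[[0,0,0],[0,0,0],[0,0,-0.3],[0,0,-0.6],[0,0,-0.6]], twist=[[0,0,0],[0,0,0],[0,0,0],[0,0,0],[0,0,0]], grip=[0.4,0.4,0.4,0.4,0.4])

```text
time: 53.32
eef_pos: [0.4511, -0.2537, 0.2255]
orientation: [-3.142, -0.0, -0.135]
contact_force: [0.1, -0.4, -0.9]
grip_width: 0.0344
grip_force: 0.0
```

Call:
play_rows(travel=[[-0.5,0.5,0],[-0.5,0.5,0],[-0.3,0.5,0],[0,0.5,0],[0,0,0]], twist=[[0,0,0],[0,0,0],[0,0,0],[0,0,0],[0,0,0]], grip=[0.4,0.4,0.4,0.4,0.4])

```text
time: 53.95
eef_pos: [0.3262, -0.4009, 0.2246]
orientation: [3.14, -0.002, -0.138]
contact_force: [0.5, 0.4, 0.0]
grip_width: 0.0342
grip_force: 0.0
```

```bash
python3 - <<'E'
from h import *
s=r.observe();print(s['time'],np.round(s['eef_pos'],4))
S=shot('side','s21');T=shot('top','t21')
a=cv2.resize(S['pixels'][150:250,280:380,::-1],(360,360),interpolation=2)
b=cv2.resize(T['pixels'][190:245,340:395,::-1],(440,440),interpolation=2)
c=np.zeros((440,800,3),np.uint8);c[:360,:360]=a;c[:,360:]=b;cv2.imwrite('pics/st21.png',c)
for q in(.8,.9,1.,1.1): print(q,np.round((proj(T,knob(q,.13))[0]-[340,190])*8+[360,0]),np.round((proj(S,knob(q,.13))[0]-[280,150])*3.6))
print('mark',[np.round((proj(T,knob(.95,.08,q))[0]-[340,190])*8+[360,0]).tolist() for q in(.075,.107)])
print('pivot',np.round((proj(T,Rp(RP,[.03,-.2,.1]))[0]-[340,190])*8+[360,0]))
E
```

```text
53.95 [ 0.3262 -0.4009  0.2246]
0.8 [588. 248.] [288.  55.]
0.9 [572. 247.] [285.  58.]
1.0 [557. 245.] [282.  61.]
1.1 [542. 241.] [278.  64.]
mark [[549.0, 273.0], [541.0, 340.0]]
pivot [574. 108.]
```

View pics/st21.png

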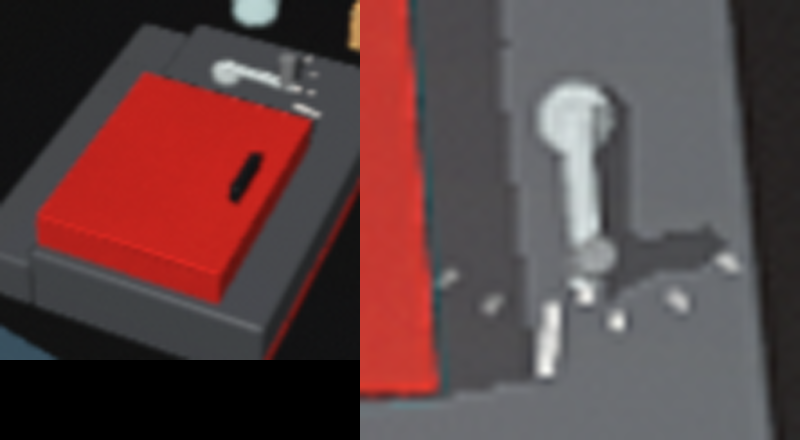

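The lid is shut flat. The knob at (598,250) is short of the long mark at (549,305–375), which puts the lever at about 0.74 rad, so the xy bias near the lever is about nil. I'll measure both angles numerically before regripping.

```bash
cat >> h.py <<'E'
def angof(P):
    c,s=np.cos(RP[2]),np.sin(RP[2]); d=np.array(P[:2])-RP[:2]; q=np.array([c*d[0]+s*d[1],-s*d[0]+c*d[1]])-[.03,-.2]
    return .75-np.arctan2(-q[1],-q[0]),np.linalg.norm(q)
def levers(T,pr=True):
    g=cv2.cvtColor(T['pixels'],cv2.COLOR_RGB2GRAY); sub=cv2.resize(g[190:250,340:400],None,fx=6,fy=6,interpolation=cv2.INTER_CUBIC)
    m=(sub>165).astype(np.uint8); n,l,st,ce=cv2.connectedComponentsWithStats(m)
    for i in range(1,n):
        if 40<st[i,4]<8000:
            uv=ce[i]/6+[340-5/12,190-5/12]; P=atz(T,uv,.08); a,rad=angof(P)
            print('comp',np.round(uv,1),st[i,4],'a %.3f r %.3f'%(a,rad),st[i,2:4])
E
python3 - <<'E'
from h import *
for im in ('t21','top0','t18'):
    T=shot('top') if im=='t21' else dict(r.grab_frame('top'),pixels=cv2.imread(f'pics/{im}.png')[:,:,::-1].copy())
    T={k:np.array(v) for k,v in T.items()}
    print(im); levers(T)
E
```

```text
t21
comp [366.4 208.3] 2932 a 0.735 r 0.015 [ 47 120]
comp [385.5 222.3] 84 a -0.005 r 0.098 [12 10]
comp [367.5 225.8] 208 a 0.762 r 0.081 [16 19]
comp [379.3 227.1] 81 a 0.300 r 0.098 [11 11]
comp [363.2 232. ] 633 a 0.932 r 0.105 [16 55]
comp [371.7 229.7] 100 a 0.613 r 0.097 [10 12]
top0
comp [341.8 215.7] 5686 a 1.940 r 0.101 [ 35 234]
comp [365.7 208. ] 2788 a 0.905 r 0.014 [ 47 114]
comp [385.5 222.3] 72 a -0.005 r 0.098 [12 10]
comp [350.5 224.2] 78 a 1.478 r 0.095 [12 11]
comp [363.5 230.7] 759 a 0.927 r 0.100 [23 72]
comp [379.4 227.1] 70 a 0.300 r 0.098 [10 10]
comp [356.  227.6] 87 a 1.229 r 0.096 [12 11]
comp [371.7 229.7] 92 a 0.613 r 0.097 [10 12]
t18
comp [340.9 196.2] 381 a 2.701 r 0.099 [18 25]
comp [341.6 204.1] 409 a 2.390 r 0.092 [13 64]
comp [369.7 207.3] 3370 a -0.104 r 0.017 [107  97]
comp [342.9 220.6] 267 a 1.769 r 0.107 [11 35]
comp [383.3 219.5] 136 a -0.031 r 0.085 [19 12]
comp [385.6 222.3] 78 a -0.005 r 0.098 [12 10]
comp [350.5 224.2] 89 a 1.478 r 0.095 [13 11]
comp [342.6 229.4] 1423 a 1.564 r 0.130 [35 55]
comp [379.4 227.1] 78 a 0.299 r 0.098 [10 11]
comp [356.  227.6] 99 a 1.229 r 0.096 [12 12]
comp [363.2 232. ] 624 a 0.932 r 0.105 [16 55]
comp [371.7 229.7] 98 a 0.612 r 0.097 [10 12]
comp [396.  246.7] 1227 a 0.215 r 0.190 [54 44]
```

```bash
python3 - <<'E'
from h import *
k=knob(.775)[:2]+[.003,.001]; Y=.836-.775
print(k)
plan([([.40,-.33,.225],-.05,3,.55),([*k,.18],Y,3,.55),([*k,.11],Y,4,.55)])
E
```

```text
[ 0.46319813 -0.25445139]
travel [[0.27,-0.32,-0.0],[0.27,-0.31,-0.01],[0.28,-0.3,-0.0]] twist [[0,0,-0.05],[0,0,-0.06],[0,0,-0.05]] grip [0.55, 0.55, 0.55] -> [ 0.4   -0.33   0.225] -0.05 
travel [[0.25,-0.33,0.19],[0.26,-0.32,0.19],[0.27,-0.31,0.18]] twist [[0,0,-0.07],[0,0,-0.07],[0,0,-0.07]] grip [0.55, 0.55, 0.55] -> [ 0.463 -0.254  0.18 ] 0.059 
travel [[-0.0,0.0,0.22],[-0.0,0.0,0.22],[-0.0,0.0,0.22],[-0.0,0.0,0.22]] twist [[0,0,-0.0],[0,0,-0.0],[0,0,-0.0],[0,0,-0.0]] grip [0.55, 0.55, 0.55, 0.55] -> [ 0.463 -0.254  0.11 ] 0.059
```

Call:
play_rows(travel=[[0.27,-0.32,0],[0.27,-0.31,0],[0.28,-0.3,0]], twist=[[0,0,-0.05],[0,0,-0.06],[0,0,-0.05]], grip=[0.55,0.55,0.55])

```text
time: 54.58
eef_pos: [0.4005, -0.3296, 0.2242]
orientation: [-3.142, -0.0, -0.05]
contact_force: [0.2, -0.1, -0.1]
grip_width: 0.0468
grip_force: 0.0
```

Call:
play_rows(travel=[[0.25,-0.33,0.19],[0.26,-0.32,0.19],[0.27,-0.31,0.18],[0,0,0]], twist=[[0,0,-0.07],[0,0,-0.07],[0,0,-0.07],[0,0,0]], grip=[0.55,0.55,0.55,0.55])

```text
time: 55.08
eef_pos: [0.4636, -0.2528, 0.1783]
orientation: [-3.14, 0.002, 0.063]
contact_force: [-0.2, 0.2, 0.4]
grip_width: 0.047
grip_force: 0.0
```

Call:
play_rows(travel=[[0,0,0.22],[0,0,0.22],[0,0,0.2],[0,0,0.14],[0,0,0]], twist=[[0,0,0],[0,0,0],[0,0,0],[0,0,0],[0,0,0]], grip=[0.55,0.55,0.55,0.55,0.55])

```text
time: 55.7
eef_pos: [0.4626, -0.2552, 0.1162]
orientation: [-3.141, 0.001, 0.058]
contact_force: [-0.4, 0.2, 0.2]
grip_width: 0.0469
grip_force: 0.0
```

Call:
play_rows(travel=[[0,0,0],[0,0,0],[0,0,0],[0,0,0]], twist=[[0,0,0],[0,0,0],[0,0,0],[0,0,0]], grip=[0,0,0,0])

```text
time: 56.2
eef_pos: [0.4634, -0.2556, 0.1175]
orientation: [3.141, -0.001, 0.058]
contact_force: [-0.8, -0.5, 5.9]
grip_width: 0.0162
grip_force: 24.5
```

```bash
python3 - <<'E'
from h import *
s=r.observe();p=np.array(s['eef_pos']);print(np.round(p,4),np.round(s['orientation'],3),s['grip_width'],np.round(s['contact_force'],1))
y=s['orientation'][2];a0=.775
plan([([*(p[:2]+knob(a0+d)[:2]-knob(a0)[:2]),p[2]],y-d,1,0) for d in (.06,.12,.175)])
E
```

```text
[ 0.4634 -0.2556  0.1175] [ 3.141e+00 -1.000e-03  5.800e-02] 0.016189391566486598 [-0.8 -0.5  5.9]
travel [[0.0,-0.05,-0.0]] twist [[0,0,0.11]] grip [0] -> [ 0.463 -0.252  0.117] 0.001 
travel [[0.0,-0.06,-0.0]] twist [[0,0,0.12]] grip [0] -> [ 0.463 -0.247  0.117] -0.062 
travel [[0.0,-0.04,-0.0]] twist [[0,0,0.1]] grip [0] -> [ 0.463 -0.244  0.117] -0.114
```

Call:
play_rows(travel=[[0,-0.05,0],[0,-0.06,0],[0,-0.04,0],[0,0,0]], twist=[[0,0,0.11],[0,0,0.12],[0,0,0.1],[0,0,0]], grip=[0,0,0,0])

```text
time: 56.7
eef_pos: [0.4637, -0.2435, 0.1175]
orientation: [3.141, -0.001, -0.114]
contact_force: [-0.1, 0.5, 5.5]
grip_width: 0.0165
grip_force: 24.6
```

Call:
play_rows(travel=[[0,0,0],[0,0,0],[0,0,-0.3],[0,0,-0.6],[0,0,-0.6]], twist=[[0,0,0],[0,0,0],[0,0,0],[0,0,0],[0,0,0]], grip=[0.4,0.4,0.4,0.4,0.4])

```text
time: 57.32
eef_pos: [0.4626, -0.2432, 0.2377]
orientation: [-3.141, 0.002, -0.114]
contact_force: [0.5, -0.7, -0.6]
grip_width: 0.0338
grip_force: 0.0
```

Call:
play_rows(travel=[[-0.5,0.5,0],[-0.5,0.5,0],[-0.3,0.5,0],[0,0.5,0],[0,0,0]], twist=[[0,0,0],[0,0,0],[0,0,0],[0,0,0],[0,0,0]], grip=[0.4,0.4,0.4,0.4,0.4])

```text
time: 57.95
eef_pos: [0.3408, -0.3927, 0.2368]
orientation: [3.141, -0.0, -0.117]
contact_force: [-0.1, 1.1, 0.5]
grip_width: 0.0343
grip_force: 0.0
```

```bash
python3 - <<'E'
from h import *
s=r.observe();print(s['time'],np.round(s['eef_pos'],4))
S=shot('side','s22');T=shot('top','t22'); levers(T)
b=cv2.resize(T['pixels'][195:243,345:393,::-1],(480,480),interpolation=2)
a=cv2.resize(S['pixels'][155:187,338:370,::-1],(320,320),interpolation=2)
c=np.zeros((480,800,3),np.uint8);c[:,:480]=b;c[:320,480:]=a;cv2.imwrite('pics/st22.png',c)
for q in(.85,.95,1.05): print(q,np.round((proj(T,knob(q-.018,.13))[0]-[345,195])*10),np.round((proj(T,knob(q-.018,.09,.08))[0]-[345,195])*10))
print('pivot',np.round((proj(T,Rp(RP,[.03,-.2,.1]))[0]-[345,195])*10))
E
```

```text
57.95 [ 0.3408 -0.3927  0.2368]
comp [365.6 208.3] 2931 a 0.923 r 0.015 [ 47 121]
comp [385.5 222.3] 84 a -0.004 r 0.098 [12 10]
comp [363.4 230.7] 807 a 0.929 r 0.100 [23 72]
comp [379.4 227.1] 80 a 0.300 r 0.098 [11 11]
comp [371.7 229.7] 100 a 0.613 r 0.097 [10 12]
0.85 [229. 260.] [214. 302.]
0.95 [209. 258.] [192. 301.]
1.05 [190. 255.] [171. 297.]
pivot [217.  85.]
```

View pics/st22.png

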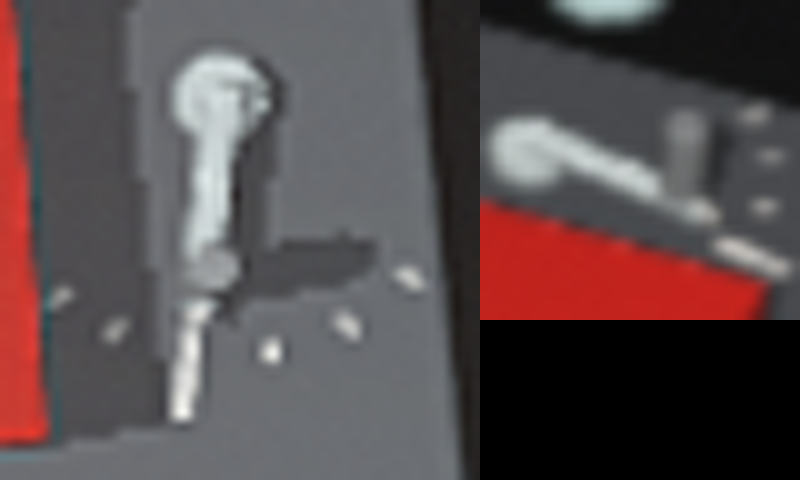

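```bash
python3 - <<'E'
from h import *
T=shot('top')
def seg(T,v0,v1,z):
    g=cv2.cvtColor(T['pixels'],cv2.COLOR_RGB2GRAY); sub=cv2.resize(g[190:250,340:400],None,fx=6,fy=6,interpolation=cv2.INTER_CUBIC).astype(float)
    ys,xs=np.mgrid[0:360,0:360]; u=xs/6+340-5/12; v=ys/6+190-5/12
    w=np.clip(sub-130,0,None)*(v>v0)*(v<v1)*(u>358)*(u<374); uv=[(w*u).sum()/w.sum(),(w*v).sum()/w.sum()]
    return np.round(uv,2),np.round(angof(atz(T,uv,z)),3)
for im in ('t21','t22'):
    T['pixels']=cv2.imread(f'pics/{im}.png')[:,:,::-1].copy()
    print(im,'arm',seg(T,210,219,.09),'tip',seg(T,224.8,226.3,.09),'mark',seg(T,229.5,236,.08))
E
```

```text
t21 arm (array([367.23, 214.55]), array([0.75, 0.04])) tip (array([367.54, 225.55]), array([0.779, 0.081])) mark (array([364.1 , 232.51]), array([0.899, 0.106]))
t22 arm (array([365.44, 214.36]), array([0.917, 0.04 ])) tip (array([364.33, 225.59]), array([0.924, 0.082])) mark (array([364.11, 232.5 ]), array([0.899, 0.106]))
```

The lever tip (0.924) lines up with the long mark (0.932) within about 0.01 rad. The lid is shut and the gripper is clear, so I'm handing in.

```bash
python3 -c "
from station import r
print(r.job_done())"
```

```text
the job is handed in; nothing more can be done
None
```

I handed the job in at about 58 s of the 210 s: the lever was swung to the far stop first, all three tubes (only three were on the mat) lie in channels 1, 3 and 4 with caps to the hinge, the lid was then closed slowly and is shut, and the lever is back on the long white mark to within about 0.01 rad, after one correction because it first stopped about 0.18 rad short.

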